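Load a row of sample jars under the light bridge and clip its guard rail

ROBOT

A 6-joint arm with a two-finger parallel gripper is mounted at the origin on the work surface. World frame = base frame: x ahead of the robot, y to its left, z up, the work surface at z = 0. Lengths are in mm, angles in degrees, forces in N, time in s.
With the tool pointing down it reaches from about 225 to 725 mm from the base axis. Payload 3.1 kg.
Tool frame: the origin (TCP) lies on the centre line of the jaws, within the pads' length; the fingertips stand 22 mm ahead of it and the grasp point (between the pads) lies 3 mm ahead of it; z points along the fingers, y is the direction in which the jaws open and shut (so a half turn about z gives the same grasp; the last joint's range is limited). The gripper opens to 85 mm and grips with 20 to 120 N. Pads are 22 mm wide; open, the fingers measure 114 mm over their backs; the gripper's body (76 mm by 85 mm) begins 54 mm behind the grasp point. The pads swing forward as they close: fully open they stand 13 mm farther back than shut.
Start: joints at [58.854, 2.75, 5.684, 92.934, 0, 82.678], TCP at [212.065, 480.256, 253.312] pointing down, gripper open.
Joint ranges: [-166.93, 166.93], [-56.73, 111.36], [-69.38, 81.34], [-121.58, 131.49], [-85.45, 84.26], [-180, 180]. Speed limits (degrees/s): [159.86, 159.86, 180, 180, 180, 180].

INTERFACE

Orientations are given as a 3x3 rotation matrix whose columns are the frame's x, y, z axes.
In Python, from station import env gives the robot as it stands.
- The arm moves only by the tool apply_moves, never from a script. Its argument "motion" is a list of rows, each a list of 7 numbers: the shift along the tool's x, y, z in cm, then the turn, a rotation vector about the tool's x, y, z in rad, then the opening in per cent of the stroke, from 0 (shut) to 100 (fully open). A call has 1 to 8 rows; each row is the pose to reach, as a shift and turn from the pose commanded when the call began, along the tool's axes at that moment; what a row does not reach only later rows make up. A row lasts 1/12 s, in which the tool goes at most 41.7 mm and 7.16 degrees, less where a joint would pass 70% of its speed; a pose out of reach is approached as far as the arm can. A call with a gripper value outside its range is refused whole. The fingers move at their own pace and stop on an object; the grip force is fixed at half the most. Time passes only in rows, so rows that repeat a pose let the fingers close. It gives the time, the measured TCP pose, the force and the opening at its end, in the units of the state.
- env.state(): the state, without advancing time (a new reading comes with each control period).
- env.snapshot(name): name is "scene" or "top" or "wrist"; returns a dict with "img" (384x512x3 uint8, red, green, blue), "range_z" (384x512 float32, mm along the optical axis (not along the pixel's ray), 0 where there is no reading), "fx", "fy", "cx", "cy" (pixels), "rvec" (rotation vector, rad) and "tvec" (3), from world to camera coordinates, as OpenCV has them. Camera axes: x right, y down, z forward; pixel columns grow to the right and rows downward; lengths in mm; the calibration is good to about 2 mm. A picture is of the moment at which its call begins.
- env.close_job(): hands the job in, once; it reports no verdict.
The state is a dict: "clock": time; "joint_positions": joint angles; "dq": joint speeds; "tau": joint torques, N m; "position": TCP position; "ee_rot": TCP orientation; "force": force on the tool from outside, world axes, zero at the start; "moment": the same for the moment, N m; "opening": finger opening in mm.
Only numpy, scipy, OpenCV 4.12 (cv2) and the standard library are available. Lean on these libraries where they do the work, as an engineer would, in place of code of your own. Each camera call takes 0.05 s, during which the arm holds its last target.

TASK

Load the light bridge for an exposure run: pull the guard rail by its handle out of its two spring clips and stand it aside on the bench, then stand all the sample jars upright side by side in one row on the bench across the open front of the bridge, just clear of it, before any jar goes in. Hold the rail by its handle again and with the rail, not your fingers, push the whole row in together under the lamp until the jars stand back by the back stop and the rail has snapped into both clips, and let go of it. Last, throw the toggle on top to switch the lamp on; leave the other things on the bench where they are.

Things in the scene. Friction and masses are not known exactly. Their poses are not given: they have to be found in the camera images.
- bridge: light bridge: fixed lamp stand, open at the front. White lamp housing 75 x 365 mm, underside 120 mm and top 175 mm above the bench, on four aluminium posts. Origin on the bench, mid-way along the clip line (under the axis of the clipped rail). x points in under the lamp, away from the robot; y left along the housing; z up. The housing covers x = 20 to 95 mm.
- bay (a point): middle of the bay under the lamp, 32 mm above the bench, 34 mm beyond the clip line; axes as the bridge. The bay is 314 mm wide between the front posts (y = -157 to +157 mm). The back stop, a level strip 16 to 40 mm above the bench, has its face at bridge x = 62 mm; jars fully home have their centres at bridge x = 33 to 36 mm.
- row_place (a point): a good middle for the waiting row, on the bench in front of the bay: 75 mm before the clip line (jar centres may be 15 to 150 mm before it, and within 135 mm of the middle). Axes as the bridge; the row runs along y.
- clip_l (a point): seat of the left spring clip, where the axis of the rail's tube lies when snapped in: on the clip line at bridge y = +165 mm, 34 mm above the bench. C-shaped clip of two sprung steel jaws, 14 mm wide, mouth towards -x of the bridge, flared lips out to x = -17 mm. Snapping in or out takes about 3 to 5 N per clip straight along x, within 4 mm of the seat's height. Axes as the bridge.
- clip_r (a point): the same for the right spring clip (bridge y = -165 mm).
- rail_grip (a point): grip point of the guard rail: middle of the upper part of its upright grey handle plate, 46 mm above the bench when it stands. Plate 10 mm thick (along x), 75 mm wide (y), 72 mm high from the bench. x points from the plate to the tube (to face the bridge), z up. The tube's axis is 65 mm ahead (+x) and 12 mm below this point. Pinch the plate from above across its thickness.
- rail_l (a point): point on the axis of the rail's tube that belongs in the left clip, 165 mm from the tube's middle (+y of the rail). The rail is a level steel tube, 14 mm in diameter, 385 mm long along y, axis 34 mm above the bench, standing on two 10 mm feet 130 mm either side of the middle and on the handle plate. 0.32 kg; it stands by itself. It starts in the clips. Axes as rail_grip.
- rail_r (a point): point on the axis of the rail's tube that belongs in the right clip, 165 mm from the middle (-y of the rail). The tube is joined to the plate by two level strips at tube height, with a 48 mm free gap between them for a finger. There is free bench to stand the rail on, turned along the bench, to the left of the bridge's front.
- jar1_mid (a point): sample jar: closed squat screw-lid sample jar, clear glass with white powder and a ribbed white lid, a plain cylinder 52 mm in diameter and 64 mm high, 0.13 to 0.25 kg; all jars are alike. The point is the middle of the jar, half-way up; z is the jar's axis. Between 3 and 5 jars are present in a run, the others are None.
- jar2_mid (a point): sample jar 2, like jar 1.
- jar3_mid (a point): sample jar 3, like jar 1.
- jar4_mid (a point): sample jar 4, like jar 1.
- jar5_mid (a point): sample jar 5, like jar 1.
- lamp_switch (a joint): angle of the lamp's toggle, 0 (off, leaning towards the robot) to 1.0 rad (on, leaning away); it stays where it is left and counts as on above 0.8.
- lamp_switch_tip (a point): centre of the black ball, 26 mm in diameter, at the end of the 50 mm toggle lever, on a grey block 70 x 50 x 25 mm high on top of the lamp housing near its right end; the pivot is 22 mm above the housing's top, and the lever swings in the bridge's x-z plane. Push the ball straight in +x of the bridge; about 1.5 N.
- reagent: bystander: tall amber bottle, 68 mm in diameter, 170 mm high; origin at the centre of its underside.
- beaker: bystander: glass beaker, 72 mm wide, 95 mm high; origin at the centre of its underside.
- wash_bottle: bystander: white wash bottle with a red cap and spout, 62 mm in diameter, 200 mm high; origin at the centre of its underside.
- tape: bystander: roll of paper tape lying flat, 64 mm across, 20 mm high; origin at the centre of its underside.
- dish: bystander: shallow aluminium weighing dish, 70 mm across, 24 mm high; origin at the centre of its underside.
- spatula: bystander: spatula 190 mm long lying on the bench; origin at its middle underside, x along it.
Things that resemble listed ones, but are neither listed nor needed, are in the scene too. Leave any purple look-alike of the part that bears jar3_mid alone. What is shaped like the part that bears jar1_mid but yellow is not meant.

How it is judged:
By the outcome, as a careful person would: the job done as asked, in the order asked, and still so for the second after the job is handed in, with the robot touching nothing.
Of jar1, jar2, jar3, jar4, jar5 only 3 to 5 are there at a start; the rules pass over those that are not, and their reading is None.
At some moment in a run one of jar1, jar2, jar3, jar4, jar5 may be knocked a few centimetres aside while the robot is not near it.
Once in a run the grip may slacken for a moment while it holds something.
It also fails if it takes over 210 s, if anything falls off the work surface, if the arm or the gripper's body presses on something with over 40 N, if the wrist force passes 120 N, or if a joint passes its speed limit or range.

## Working session

There is one attempt and no reset: what is moved stays moved. The work goes in short steps, Python scripts to look and compute and a tool call to move; the robot and the scene stay as the last step left them, time stands still between calls to the robot, and variables do not carry over. Pictures are saved under pics/ and viewed, and the job is handed in when it is done.

Besides the shell and the picture viewer there is one more tool, called after ">>>" as name(argument=value, ...) on one line, values as JSON. apply_moves: Moves the arm, as the interface text tells. Its arguments: {"type":"object","properties":{"motion":{"type":"array"}},"required":["motion"]}

```bash
ls; mkdir -p pics
cat > h.py <<'E'
import numpy as np, cv2
from station import env
def snap(n):
    s=env.snapshot(n)
    s['R']=cv2.Rodrigues(np.array(s['rvec'],float))[0]; s['t']=np.array(s['tvec'],float).ravel()
    return s
def cloud(s):
    z=s['range_z']; v,u=np.mgrid[:z.shape[0],:z.shape[1]]
    P=np.stack([(u-s['cx'])/s['fx']*z,(v-s['cy'])/s['fy']*z,z],-1)
    W=(P-s['t'])@s['R']; W[z==0]=np.nan
    return W
def save(s,n,scale=1.5,crop=None):
    im=s['img'][:,:,::-1]
    if crop: im=im[crop[1]:crop[3],crop[0]:crop[2]]
    cv2.imwrite('pics/'+n,cv2.resize(im,None,fx=scale,fy=scale,interpolation=cv2.INTER_CUBIC))
def proj(s,p):
    q=s['R']@np.array(p,float)+s['t']; return s['fx']*q[0]/q[2]+s['cx'],s['fy']*q[1]/q[2]+s['cy']
E
python3 - <<'E'
from h import *
print(env.state())
for n in('scene','top','wrist'):
    s=snap(n); save(s,n+'0.png'); print(n,s['R'].round(3).tolist(),(-s['R'].T@s['t']).round(1),s['fx'])
    np.savez('/tmp/'+n+'0.npz',**{k:np.array(v) for k,v in s.items()})
E
```

```text
pics
{'clock': 0.0, 'joint_positions': array([5.88536512e+01, 2.79310487e+00, 5.59159161e+00, 9.29320348e+01,
       2.19456890e-03, 8.26779214e+01]), 'dq': array([-0.02796423,  0.02012276, -0.00502053,  0.06772817,  0.02710592,
        0.01720615]), 'tau': array([ 3.51121307e-03, -3.38782275e+01,  3.20014179e+01,  2.03576207e-02,
        1.79551403e-04,  1.27279137e-05]), 'position': array([211.77804732, 479.7928541 , 252.11496445]), 'ee_rot': array([[-9.14788421e-01,  4.03931444e-01, -1.23835746e-03],
       [ 4.03933203e-01,  9.14786350e-01, -1.97504540e-03],
       [ 3.35049559e-04, -2.30696235e-03, -9.99997283e-01]]), 'force': array([-0.54013129, -0.49190348,  0.41670969]), 'moment': array([0.02204494, 0.02304748, 0.04820001]), 'opening': 85.7719538779974}
scene [[0.9, -0.436, 0.007], [-0.333, -0.697, -0.635], [0.282, 0.569, -0.772]] [ 175.4 -682.6 1069.7] 409.8425631141903
top [[-0.025, -1.0, 0.005], [-0.994, 0.025, -0.108], [0.108, -0.007, -0.994]] [ 387.4  -16.5 1542.6] 399.187613166331
wrist [[0.405, 0.914, -0.002], [0.877, -0.388, 0.284], [0.259, -0.117, -0.959]] [145.1 509.  372. ] 269.79548709893726
```

View pics/scene0.png

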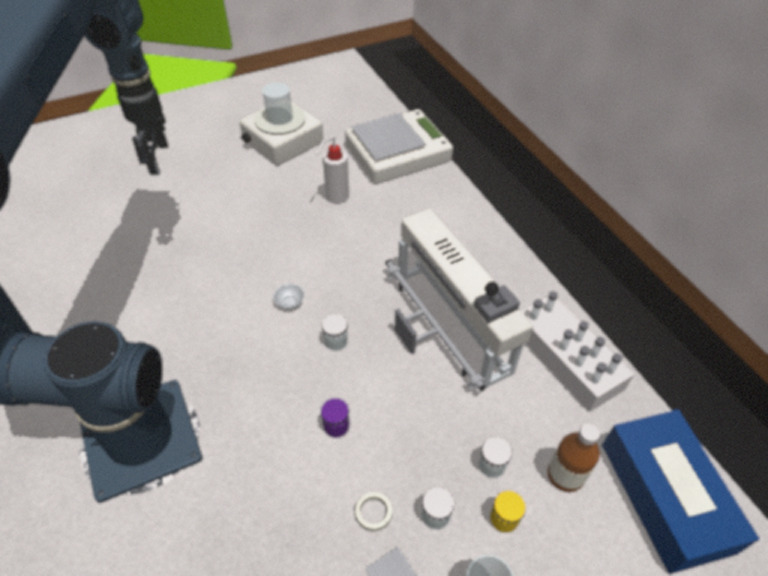

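View pics/top0.png

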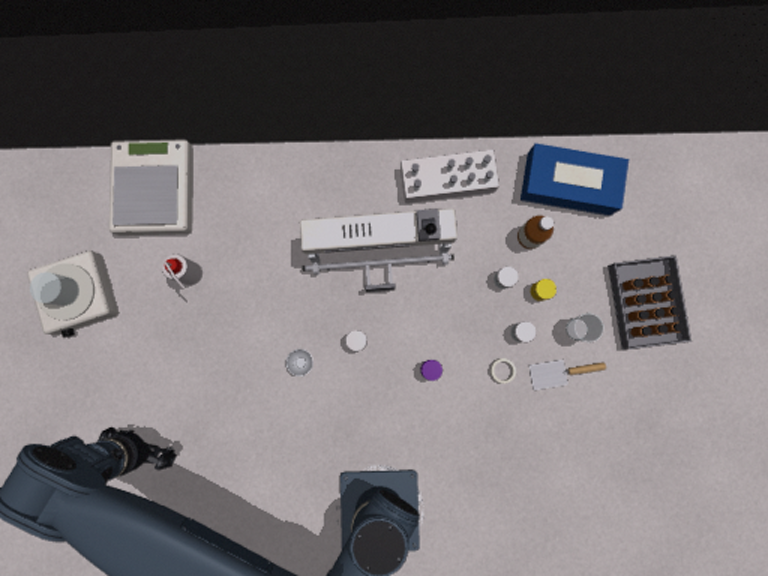

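View pics/wrist0.png

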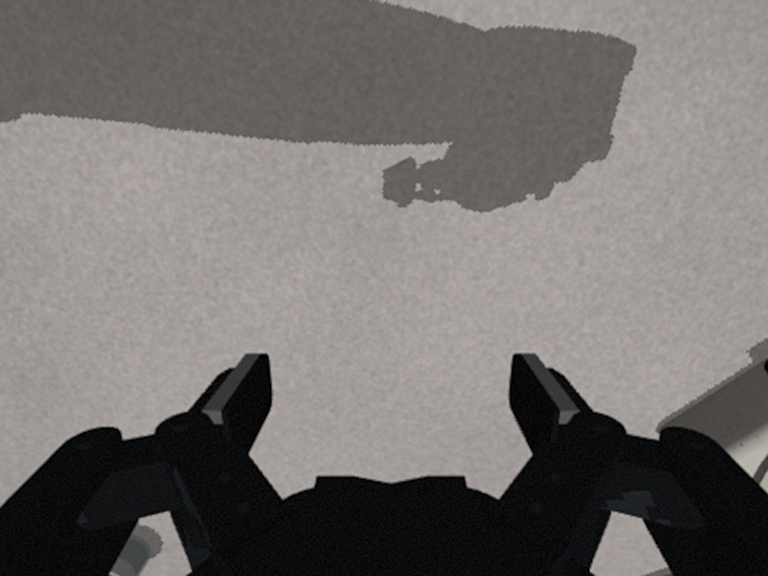

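Top picture (768x576 view): white jars at (356,341), (507,277) and (525,332). The purple one (431,370) and the yellow one (544,289) are look-alikes. The bridge housing is around (378,230), the rail handle at (379,288), and the toggle at (430,228). Next I measure them.

```bash
cat > m.py <<'E'
from h import *
def load(n): return {k:v for k,v in np.load('/tmp/'+n+'0.npz').items()}
def rect(W,m):
    p=W[m][:,:2].astype(np.float32); r=cv2.minAreaRect(p); return np.round(r[0],1),np.round(r[1],1),round(r[2],2),len(p)
E
python3 - <<'E'
from m import *
for n in('top','scene'):
    s=load(n); W=cloud(s); im=s['img'].astype(int); z=W[...,2]
    print(n)
    box=(W[...,0]>200)&(W[...,0]<800)&(W[...,1]>-450)&(W[...,1]<300)
    m=((z>168)&(z<183)&box).astype(np.uint8)
    c,l,st,ce=cv2.connectedComponentsWithStats(m)
    for i in range(1,c):
        if st[i,4]>150: print('house',rect(W,l==i),z[l==i].mean())
    m=((z>56)&(z<80)&box).astype(np.uint8)
    c,l,st,ce=cv2.connectedComponentsWithStats(m)
    for i in range(1,c):
        if st[i,4]>20: 
            print(ce[i].round(),rect(W,l==i),np.median(z[l==i]).round(1),im[l==i].mean(0).round())
    m=((z>190)&(z<260)&box)
    if m.sum(): print('ball', W[m].mean(0), W[m].max(0),m.sum())
E
```

```text
top
house (array([ 684.8, -176. ]), array([75., 40.]), 1.81, 228) 173.5926782756366
house (array([673.7,  30.9]), array([ 75.1, 272.8]), 2.8, 1595) 174.0161171402145
[359. 127.] (array([ 784.9, -420.3]), array([60.3, 30.6]), 87.93, 93) 76.1 [27. 55. 96.]
[286. 128.] (array([ 790.6, -156. ]), array([ 18.9, 141.5]), 0.47, 125) 60.2 [173. 168. 171.]
[352. 159.] (array([ 668.4, -389.9]), array([61.5, 20. ]), 36.36, 36) 68.4 [78. 73. 68.]
[338. 184.] (array([ 571.7, -335.2]), array([50.1, 46. ]), 86.05, 147) 62.9 [192. 188. 193.]
[363. 192.] (array([ 537.8, -425.6]), array([45.3, 49.4]), 89.12, 146) 63.7 [189. 175.  56.]
[253. 191.] (array([553.9, -16.6]), array([10.1, 71.6]), 2.3, 62) 70.7 [ 97.  95. 100.]
[350. 221.] (array([ 434.7, -371.8]), array([50.9, 48.3]), 88.07, 154) 63.1 [190. 187. 192.]
[237. 227.] (array([422.1,  46. ]), array([49.7, 49.3]), 24.33, 147) 62.2 [194. 189. 192.]
[288. 247.] (array([ 345.2, -136.7]), array([48. , 47.5]), 88.19, 156) 62.4 [110.  63. 139.]
ball [ 677.13776716 -128.61573244  207.82811947] [ 716.20479526 -104.14030292  257.79903328] 297
scene
house (a
[... 569 characters left out ...]
, array([13.2, 22.3]), 46.0, 36) 68.3 [115. 115. 116.]
[223. 274.] (array([ 345., -139.]), array([50.1, 51.4]), 17.5, 272) 65.1 [119.  70. 150.]
[414. 295.] (array([ 780.7, -420.5]), array([62.1, 14.4]), 77.5, 121) 69.4 [44. 60. 86.]
[331. 300.] (array([ 571.2, -336. ]), array([53.9, 51.9]), 14.0, 308) 64.9 [217. 212. 212.]
[379. 314.] (array([ 664.6, -421.1]), array([28.6, 66.7]), 29.87, 127) 68.3 [125. 121. 112.]
[292. 335.] (array([ 434.3, -373.2]), array([52.3, 50.4]), 12.98, 353) 64.9 [220. 215. 215.]
[339. 336.] (array([ 538.1, -426.3]), array([51. , 46.8]), 0.93, 332) 65.0 [226. 200.  64.]
ball [ 673.09975016 -135.95807407  209.56247046] [ 716.09107409 -105.39966273  258.70140231] 467
```

```bash
cat > go.py <<'E'
from h import *
from scipy.spatial.transform import Rotation as Ro
import sys
def Rt(yaw): # yaw of tool y axis, tool down
    a=np.radians(yaw); y=np.array([np.cos(a),np.sin(a),0]); z=np.array([0,0,-1.]); return np.stack([np.cross(y,z),y,z],1)
def go(x,y,z,yaw):
    s=env.state(); p=s['position'];R=np.array(s['ee_rot'])
    d=R.T@(np.array([x,y,z])-p)/10; r=Ro.from_matrix(R.T@Rt(yaw)).as_rotvec()
    print('t',round(s['clock'],2),'p',p.round(1),'yaw',np.degrees(np.arctan2(R[1,1],R[0,1])).round(2),'F',s['force'].round(1),'op',round(s['opening'],1),'j',s['joint_positions'].round(0))
    print('d',d.round(2),'r',r.round(3))
if __name__=='__main__': go(*map(float,sys.argv[1:5]))
E
python3 go.py 554.5 -17 160 2.7
```

```text
t 0.15 p [211.8 479.9 252.4] yaw 66.18 F [-0.  -0.2 -0.7] op 85.5 j [59.  3.  6. 93. -0. 83.]
d [-51.42 -31.6    9.28] r [-2.000e-03  1.000e-03  1.108e+00]
```

>>> apply_moves(motion=[[-3.2, -2, 0, 0, 0, 0.07, 45], [-6.4, -4, 0, 0, 0, 0.14, 45], [-9.6, -6, 0, 0, 0, 0.21, 45], [-12.8, -8, 0, 0, 0, 0.28, 45], [-16, -10, 0.5, 0, 0, 0.35, 45], [-19.2, -12, 1, 0, 0, 0.42, 45], [-22.4, -14, 1.5, 0, 0, 0.49, 45], [-25.6, -16, 2, 0, 0, 0.55, 45]])

```text
clock: 0.82
position: [382.1, 228.8, 232.9]
ee_rot: [[-0.566, 0.824, 0.0], [0.824, 0.566, 0.0], [0.0, 0.0, -1.0]]
force: [0.7, -0.4, -0.5]
opening: 38.3
```

```bash
python3 go.py 554.5 -17 160 2.7
```

```text
t 0.82 p [382.1 228.8 232.9] yaw 34.49 F [ 0.7 -0.4 -0.5] op 38.3 j [22. -9. -8. 91.  0. 78.]
d [-30.02   0.29   7.29] r [ 0.    -0.     0.555]
```

>>> apply_moves(motion=[[-3.8, 0, 0.5, 0, 0, 0.07, 45], [-7.6, 0, 1, 0, 0, 0.14, 45], [-11.4, 0, 2, 0, 0, 0.21, 45], [-15.2, 0.1, 3, 0, 0, 0.28, 45], [-19, 0.1, 4, 0, 0, 0.35, 45], [-22.8, 0.2, 5, 0, 0, 0.42, 45], [-26.6, 0.3, 6, 0, 0, 0.49, 45], [-30, 0.3, 7.3, 0, 0, 0.555, 45]])

```text
clock: 1.48
position: [556.0, -16.8, 160.0]
ee_rot: [[-0.046, 0.999, 0.001], [0.999, 0.046, -0.0], [-0.0, 0.001, -1.0]]
force: [1.1, 0.2, 0.8]
opening: 38.7
```

```bash
python3 go.py 554.5 -17 160 2.7
python3 - <<'E'
from m import *
for n in('top','scene','wrist'):
    s=snap(n); save(s,n+'1.png'); W=cloud(s); z=W[...,2]
    if n=='wrist':
        m=(z>66)&(z<78)&(abs(W[...,0]-555)<40)&(abs(W[...,1]+17)<70)
        print(rect(W,m),np.median(z[m]))
        m=(z>36)&(z<46)&(abs(W[...,0]-620)<40)&(abs(W[...,1]+17)<300)
        print('tube',rect(W,m),np.median(z[m]))
E
```

```text
t 1.48 p [556.  -16.8 160. ] yaw 2.62 F [1.1 0.2 0.8] op 38.7 j [-9.  7. -0. 83. -0. 79.]
d [-0.02 -0.15 -0.  ] r [ 0.001  0.    -0.001]
(array([552.4, -14.7]), array([ 9.7, 74.4]), 2.65, 1104) 70.86071099147438
tube (array([599.4,  26.2]), array([ 44.7, 219.2]), 2.89, 4191) 38.96943866052045
```

View pics/wrist1.png

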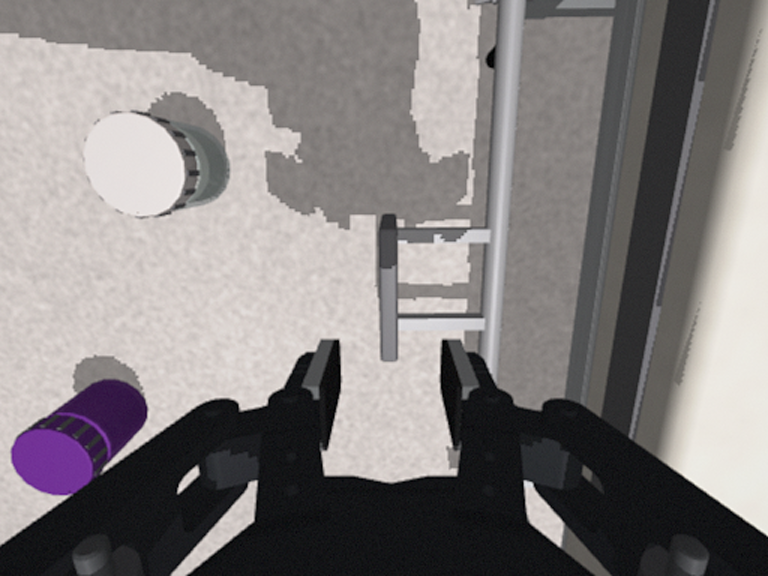

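View pics/top1.png

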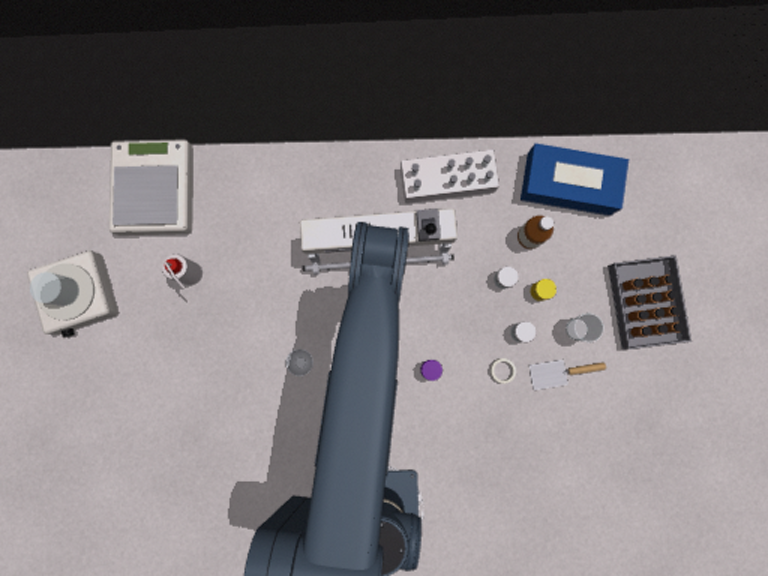

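Wrist view: the plate top is at (388,240) and lies between the pads, and its measured yaw is 2.65°. In the top view nothing is hidden on the left, so there are three jars. Now I descend.

>>> apply_moves(motion=[[0, -0.2, 2, 0, 0, 0, 45], [0, -0.2, 4, 0, 0, 0, 45], [0, -0.2, 6, 0, 0, 0, 45], [0, -0.2, 7.5, 0, 0, 0, 45], [0, -0.2, 9, 0, 0, 0, 45], [0, -0.2, 10.2, 0, 0, 0, 45], [0, -0.2, 11, 0, 0, 0, 45], [0, -0.2, 11, 0, 0, 0, 45]])

```text
clock: 2.3
position: [551.0, -13.7, 48.4]
ee_rot: [[-0.051, 0.999, -0.004], [0.999, 0.051, 0.001], [0.001, -0.004, -1.0]]
force: [-0.4, -0.1, 0.5]
opening: 38.9
```

>>> apply_moves(motion=[[0, 0, 0, 0, 0, 0, 30], [0, 0, 0, 0, 0, 0, 15], [0, 0, 0, 0, 0, 0, 0], [0, 0, 0, 0, 0, 0, 0], [0, 0, 0, 0, 0, 0, 0], [0, 0, 0, 0, 0, 0, 0]])

```text
clock: 2.8
position: [553.7, -14.7, 51.7]
ee_rot: [[-0.05, 0.999, 0.002], [0.999, 0.05, -0.0], [-0.0, 0.002, -1.0]]
force: [-0.8, 0.0, 5.0]
opening: 9.2
```

```bash
python3 go.py 553.5 -17 49 2.7
python3 - <<'E'
from m import *
s=snap('wrist'); save(s,'wrist2.png')
E
```

```text
t 2.8 p [553.7 -14.7  51.7] yaw 2.86 F [-0.8  0.   5. ] op 9.2 j [ -8.  10. -10.  70.   0.  79.]
d [-0.23 -0.03  0.27] r [0.002 0.    0.003]
```

View pics/wrist2.png

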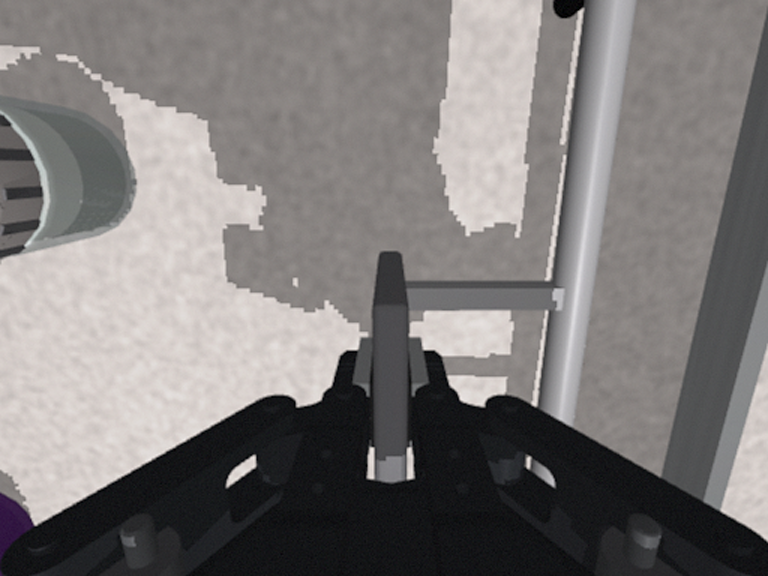

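The plate at (390,360) is gripped, with the opening at 9.2 mm. Now I pull straight back.

>>> apply_moves(motion=[[0, -0.7, 0, 0, 0, 0, 0], [0, -1.4, 0, 0, 0, 0, 0], [0, -2.1, 0, 0, 0, 0, 0], [0, -2.8, 0, 0, 0, 0, 0], [0, -3.5, 0, 0, 0, 0, 0], [0, -4.3, 0, 0, 0, 0, 0], [0, -5, 0, 0, 0, 0, 0], [0, -5, 0, 0, 0, 0, 0]])

```text
clock: 3.52
position: [502.4, -17.6, 51.7]
ee_rot: [[-0.05, 0.999, 0.002], [0.999, 0.05, -0.001], [-0.001, 0.001, -1.0]]
force: [0.9, -0.8, 8.8]
opening: 9.9
```

```bash
python3 go.py 503 100 62 2.8
python3 - <<'E'
from m import *
s=snap('wrist'); save(s,'wrist3.png')
s=snap('scene'); save(s,'scene3.png')
E
```

```text
t 3.52 p [502.4 -17.6  51.7] yaw 2.84 F [ 0.9 -0.8  8.8] op 9.9 j [-10.   3. -18.  70.  -0.  78.]
d [11.74  0.65 -1.04] r [0.001 0.001 0.001]
```

View pics/scene3.png

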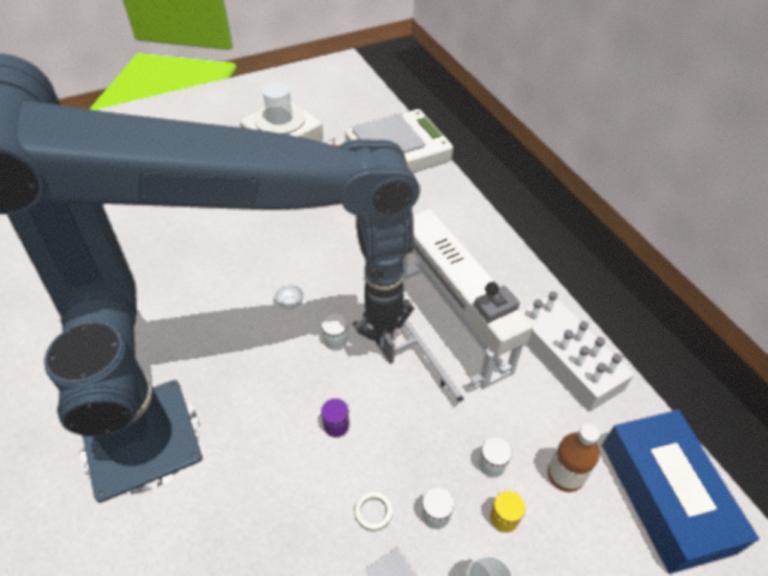

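The rail is out of both clips. I lift it slightly, move left, then go back and left to the parking place.

>>> apply_moves(motion=[[0, 0, -0.6, 0, 0, 0, 0], [0, 0, -1.2, 0, 0, 0, 0], [2, 0.1, -1.3, 0, 0, 0, 0], [4.5, 0.2, -1.3, 0, 0, 0, 0], [7, 0.3, -1.3, 0, 0, 0, 0], [9.5, 0.4, -1.3, 0, 0, 0, 0], [12, 0.6, -1.3, 0, 0, 0, 0], [14, 0.7, -1.3, 0, 0, 0, 0]])

```text
clock: 4.28
position: [499.7, 124.4, 61.2]
ee_rot: [[-0.051, 0.999, -0.007], [0.999, 0.051, -0.0], [0.0, -0.007, -1.0]]
force: [0.5, 0.5, -2.8]
opening: 9.5
```

```bash
python3 go.py 410 340 63 2.8
```

```text
t 4.28 p [499.7 124.4  61.2] yaw 2.91 F [ 0.5  0.5 -2.8] op 9.5 j [  6.   4. -15.  71.   0.  94.]
d [21.99 -7.86 -0.13] r [-0.007 -0.     0.002]
```

>>> apply_moves(motion=[[2.8, -0.8, 0, 0, 0, 0, 0], [5.6, -1.8, 0, 0, 0, 0, 0], [8.4, -2.8, 0, 0, 0, 0, 0], [11.2, -3.8, 0, 0, 0, 0, 0], [14, -4.8, 0, 0, 0, 0, 0], [16.8, -5.8, 0, 0, 0, 0, 0], [19.6, -6.8, 0, 0, 0, 0, 0], [22, -7.8, 0, 0, 0, 0, 0]])

```text
clock: 4.95
position: [410.5, 339.0, 61.1]
ee_rot: [[-0.051, 0.999, -0.006], [0.999, 0.051, -0.003], [-0.003, -0.006, -1.0]]
force: [1.2, -0.0, -2.4]
opening: 9.1
```

```bash
python3 go.py 410 340 51 2.8
```

```text
t 4.95 p [410.5 339.   61.1] yaw 2.91 F [ 1.2 -0.  -2.4] op 9.1 j [ 32.   7. -12.  72.   0. 119.]
d [ 0.1  -0.04  1.01] r [-0.006  0.003  0.002]
```

>>> apply_moves(motion=[[0, 0, 0.3, 0, 0, 0, 0], [0, 0, 0.6, 0, 0, 0, 0], [0, 0, 0.9, 0, 0, 0, 0], [0, 0, 1.1, 0, 0, 0, 0], [0, 0, 1.2, 0, 0, 0, 0], [0, 0, 1.2, 0, 0, 0, 0]])

```text
clock: 5.45
position: [412.8, 337.6, 52.0]
ee_rot: [[-0.049, 0.999, -0.003], [0.999, 0.049, -0.001], [-0.0, -0.003, -1.0]]
force: [-2.9, -0.7, 1.7]
opening: 9.2
```

```bash
python3 go.py 410 340 51 2.8
python3 - <<'E'
from m import *
s=snap('scene'); save(s,'scene4.png')
E
```

```text
t 5.45 p [412.8 337.6  52. ] yaw 2.81 F [-2.9 -0.7  1.7] op 9.2 j [ 32.   7. -13.  70.   0. 119.]
d [ 0.25 -0.27  0.1 ] r [-0.003  0.     0.   ]
```

View pics/scene4.png

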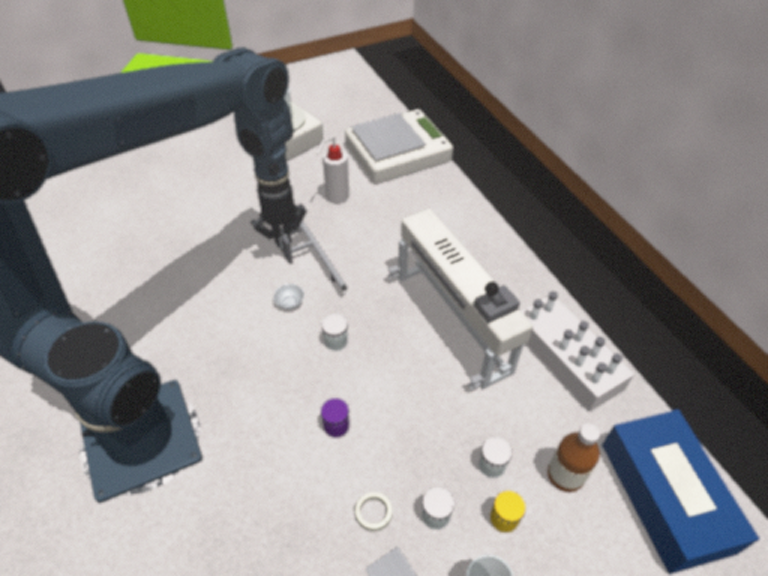

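The rail stands aside, with its tube end at (343,288) and clear of the dish. I release it and rise.

>>> apply_moves(motion=[[0, 0, 0, 0, 0, 0, 15], [0, 0, 0, 0, 0, 0, 30], [0, 0, 0, 0, 0, 0, 40], [0, 0, 0, 0, 0, 0, 40], [0, 0, -1, 0, 0, 0, 40], [0, 0, -4, 0, 0, 0, 40], [0, 0, -8, 0, 0, 0, 40], [0, 0, -12, 0, 0, 0, 40]])

```text
clock: 6.17
position: [413.0, 338.2, 172.0]
ee_rot: [[-0.05, 0.999, -0.002], [0.999, 0.05, -0.002], [-0.001, -0.002, -1.0]]
force: [1.9, 0.2, 0.0]
opening: 34.3
```

```bash
python3 go.py 423 46 170 2.8
python3 - <<'E'
from m import *
s=snap('wrist'); save(s,'wrist5.png'); W=cloud(s); z=W[...,2]
m=(z>66)&(z<78)&(abs(W[...,0]-411)<60)&(abs(W[...,1]-338)<80); print(rect(W,m))
s=snap('scene'); W=cloud(s); z=W[...,2]
m=(z>50)&(z<80)&(abs(W[...,0]-423)<60)&(abs(W[...,1]-46)<60); print(rect(W,m))
E
```

```text
t 6.17 p [413.  338.2 172. ] yaw 2.86 F [1.9 0.2 0. ] op 34.3 j [ 32.   4.  -2.  84.  -0. 119.]
d [-29.23  -0.46   0.24] r [-0.002  0.001  0.001]
(array([411.9, 337.7]), array([10. , 74.5]), 2.41, 912)
(array([422.9,  45.4]), array([54.3, 49.5]), 65.06, 223)
```

View pics/wrist5.png

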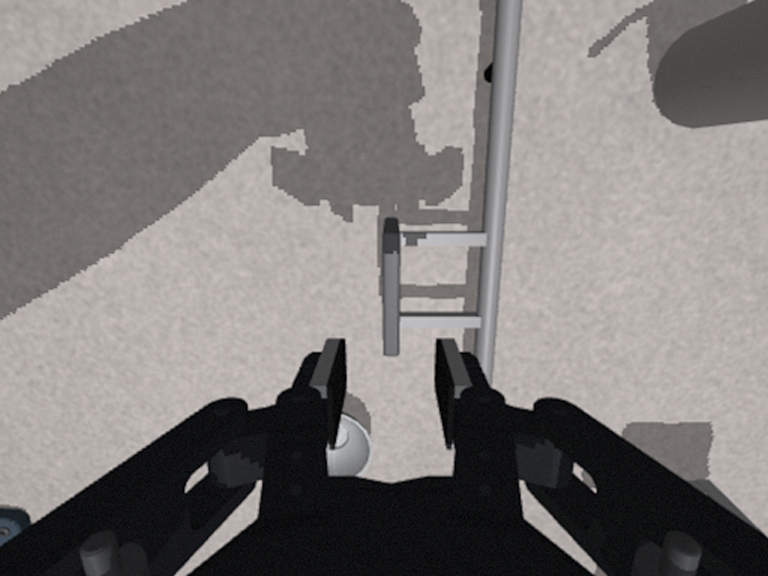

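>>> apply_moves(motion=[[-3.8, 0, 0, 0, 0, 0, 95], [-7.6, 0, 0, 0, 0, 0, 95], [-11.4, 0, 0, 0, 0, 0, 95], [-15.2, -0.2, 0, 0, 0, 0, 95], [-19, -0.3, 0.5, 0, 0, 0, 95], [-22.8, -0.4, 1, 0, 0, 0, 95], [-26.5, -0.5, 1.5, 0, 0, 0, 95], [-29.2, -0.5, 2, 0, 0, 0, 95]])

```text
clock: 6.93
position: [423.4, 44.4, 151.7]
ee_rot: [[-0.048, 0.999, 0.002], [0.999, 0.048, -0.001], [-0.001, 0.001, -1.0]]
force: [1.3, -0.0, -0.3]
opening: 81.0
```

```bash
python3 go.py 423 46 40 2.8
python3 - <<'E'
from m import *
s=snap('wrist'); save(s,'wrist6.png'); W=cloud(s); z=W[...,2]
m=(z>60)&(z<70)&(abs(W[...,0]-423)<60)&(abs(W[...,1]-46)<60); print(rect(W,m))
E
```

```text
t 6.93 p [423.4  44.4 151.7] yaw 2.78 F [ 1.3 -0.  -0.3] op 81.0 j [ -3. -12. -20.  82.  -0.  84.]
d [ 0.18 -0.05 11.17] r [ 0.001  0.001 -0.   ]
(array([420.6,  47.6]), array([52.1, 52.1]), 3.9, 3010)
```

View pics/wrist6.png

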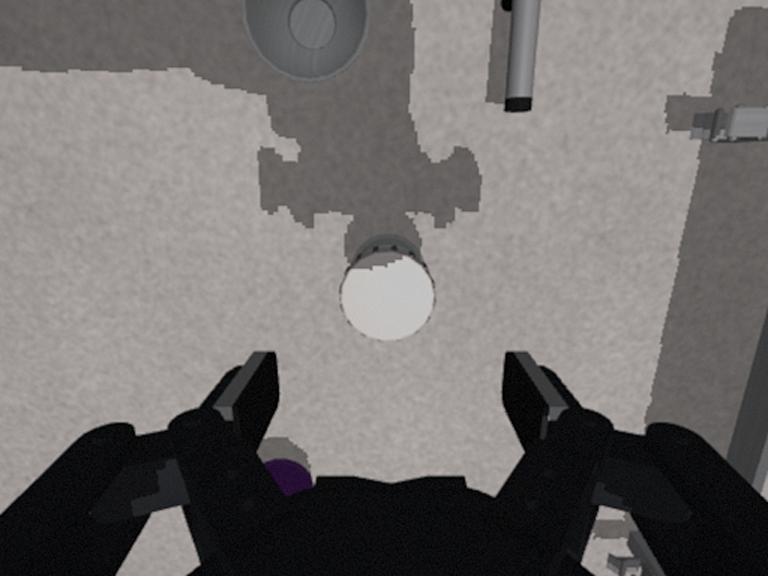

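The jar lid at (388,290) lies centred between the pads, so I descend and grip.

>>> apply_moves(motion=[[0.2, -0.1, 2.5, 0, 0, 0, 95], [0.2, -0.1, 5, 0, 0, 0, 95], [0.2, -0.1, 7.5, 0, 0, 0, 95], [0.2, -0.1, 9.5, 0, 0, 0, 95], [0.2, -0.1, 10.8, 0, 0, 0, 95], [0.2, -0.1, 11.2, 0, 0, 0, 95], [0.2, -0.1, 11.2, 0, 0, 0, 95]])

```text
clock: 7.57
position: [421.3, 49.1, 38.3]
ee_rot: [[-0.05, 0.999, -0.003], [0.999, 0.05, 0.0], [0.0, -0.003, -1.0]]
force: [0.1, -0.0, -0.2]
opening: 81.3
```

>>> apply_moves(motion=[[0, 0, 0, 0, 0, 0, 70], [0, 0, 0, 0, 0, 0, 50], [0, 0, 0, 0, 0, 0, 40], [0, 0, 0, 0, 0, 0, 40], [0, 0, 0, 0, 0, 0, 40]])

```text
clock: 7.98
position: [424.0, 48.9, 41.2]
ee_rot: [[-0.05, 0.999, 0.004], [0.999, 0.05, -0.0], [-0.0, 0.004, -1.0]]
force: [-1.3, 0.6, 6.5]
opening: 50.8
```

```bash
python3 go.py 540.8 39.7 60 2.8
python3 - <<'E'
from m import *
s=snap('wrist'); save(s,'wrist7.png')
E
```

```text
t 7.98 p [424.   48.9  41.2] yaw 2.87 F [-1.3  0.6  6.5] op 50.8 j [ -2.  -9. -30.  69.   0.  85.]
d [-1.5  11.63 -1.84] r [0.004 0.    0.001]
```

View pics/wrist7.png

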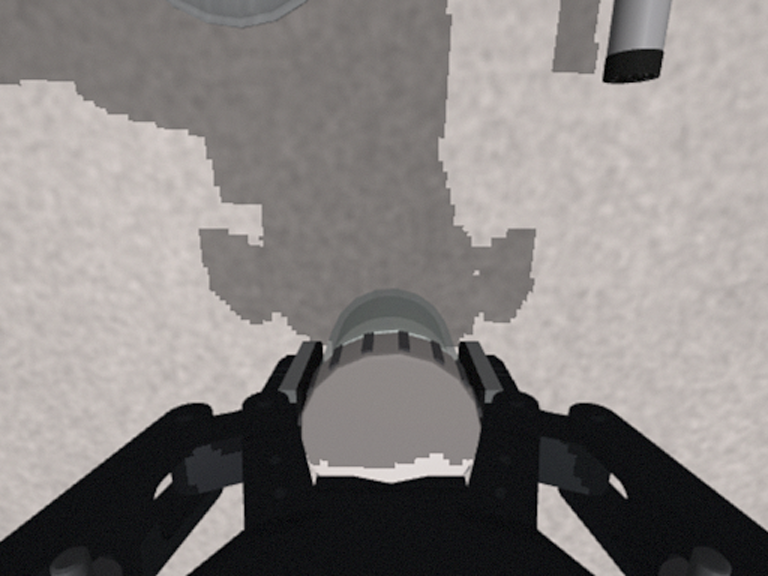

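>>> apply_moves(motion=[[0, 0, -0.7, 0, 0, 0, 40], [0, 0, -1.5, 0, 0, 0, 40], [-0.3, 2.4, -1.5, 0, 0, 0, 40], [-0.6, 4.8, -1.5, 0, 0, 0, 40], [-0.9, 7.2, -1.5, 0, 0, 0, 40], [-1.2, 9.6, -1.5, 0, 0, 0, 40], [-1.5, 11.6, -1.5, 0, 0, 0, 40], [-1.5, 11.6, -1.5, 0, 0, 0, 40]])

```text
clock: 8.7
position: [542.9, 39.0, 54.7]
ee_rot: [[-0.049, 0.999, 0.004], [0.999, 0.049, -0.0], [-0.001, 0.004, -1.0]]
force: [0.3, -0.4, -0.6]
opening: 50.9
```

```bash
python3 go.py 540.8 39.7 41.5 2.8
```

```text
t 8.7 p [542.9  39.   54.7] yaw 2.83 F [ 0.3 -0.4 -0.6] op 50.9 j [ -3.   8. -11.  70.  -0.  84.]
d [ 0.08 -0.21  1.32] r [0.004 0.001 0.   ]
```

>>> apply_moves(motion=[[0, -0.2, 0.5, 0, 0, 0, 40], [0, -0.2, 0.9, 0, 0, 0, 40], [0, -0.2, 1.2, 0, 0, 0, 40], [0, -0.2, 1.35, 0, 0, 0, 40], [0, -0.2, 1.35, 0, 0, 0, 40], [0, -0.2, 1.35, 0, 0, 0, 55], [0, -0.2, 1.35, 0, 0, 0, 75], [0, -0.2, 1.35, 0, 0, 0, 90]])

```text
clock: 9.37
position: [537.2, 39.7, 40.9]
ee_rot: [[-0.05, 0.999, 0.001], [0.999, 0.05, -0.0], [-0.0, 0.001, -1.0]]
force: [-0.0, -1.1, -0.2]
opening: 73.3
```

>>> apply_moves(motion=[[0, 0, 0, 0, 0, 0, 95], [0, 0, -2, 0, 0, 0, 95], [0, 0, -5, 0, 0, 0, 95], [0, 0, -8, 0, 0, 0, 95], [0, 0, -11, 0, 0, 0, 95]])

```text
clock: 9.78
position: [536.8, 39.6, 151.4]
ee_rot: [[-0.05, 0.999, -0.001], [0.999, 0.05, 0.0], [0.0, -0.001, -1.0]]
force: [0.4, 0.5, 0.5]
opening: 81.1
```

```bash
python3 go.py 571.5 -335.5 150 2.8
python3 - <<'E'
from m import *
s=snap('wrist'); save(s,'wrist8.png'); W=cloud(s); z=W[...,2]
m=(z>60)&(z<70)&(abs(W[...,0]-541)<60)&(abs(W[...,1]-40)<60); print(rect(W,m))
s=snap('top'); W=cloud(s); z=W[...,2]
for c in((571,-335),(434,-372)):
  m=(z>50)&(z<80)&(abs(W[...,0]-c[0])<45)&(abs(W[...,1]-c[1])<45); print(rect(W,m))
E
```

```text
t 9.78 p [536.8  39.6 151.4] yaw 2.86 F [0.4 0.5 0.5] op 81.1 j [-3.  5. -4. 81.  0. 84.]
d [-37.64   1.6    0.14] r [-0.001 -0.     0.001]
(array([534.2,  38.6]), array([51.8, 52.3]), 5.05, 2970)
(array([ 571.2, -334.5]), array([50.7, 49.7]), 48.66, 156)
(array([ 433.8, -371.2]), array([50. , 49.8]), 44.59, 162)
```

View pics/wrist8.png

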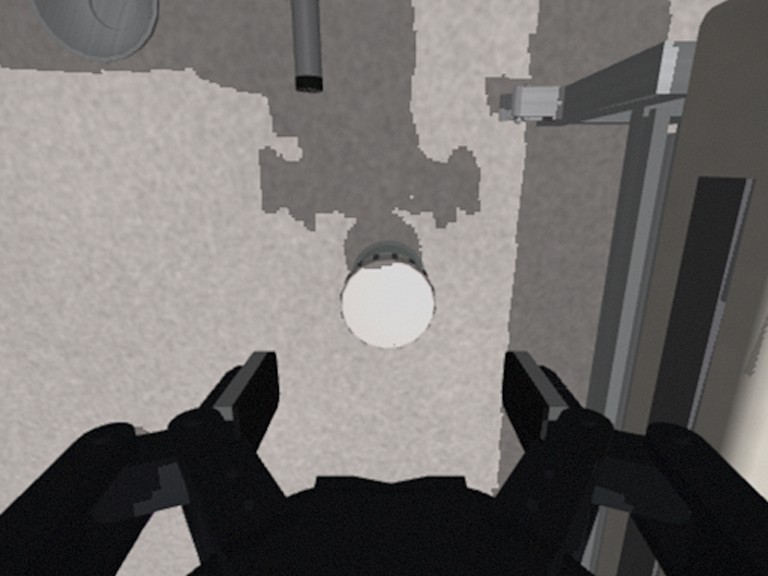

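Run:
```python
from m import *
for n in('top','scene'):
    s=load(n); W=cloud(s); z=W[...,2]; im=s['img'].astype(int)
    m=(z>20)&(z<200)&(W[...,0]>600)&(W[...,0]<740)&(W[...,1]<-320)&(W[...,1]>-480)
    for a,b in((15,50),(50,90),(90,130),(130,160),(160,190)):
        k=m&(z>a)&(z<b)
        if k.sum()>5: print(n,a,W[k].min(0).round(),W[k].max(0).round(),k.sum())
```

```text
top 15 [ 648. -424.   21.] [ 707. -375.   49.] 36
top 50 [ 649. -427.   50.] [ 702. -374.   90.] 62
top 90 [ 650. -439.   90.] [ 713. -376.  129.] 184
top 130 [ 666. -421.  130.] [ 700. -386.  159.] 33
top 160 [ 667. -423.  162.] [ 698. -394.  178.] 65
scene 15 [ 649. -445.   20.] [ 694. -384.   50.] 139
scene 50 [ 648. -445.   51.] [ 703. -384.   90.] 206
scene 90 [ 648. -444.   90.] [ 712. -377.  130.] 434
scene 130 [ 664. -430.  130.] [ 697. -393.  160.] 106
scene 160 [ 667. -425.  160.] [ 699. -396.  175.] 146
```

>>> apply_moves(motion=[[-4, 0, 0, 0, 0, 0, 95], [-8, 0, 0, 0, 0, 0, 95], [-12, 0, 0, 0, 0, 0, 95], [-16, 0, 0, 0, 0, 0, 95], [-20, 0, 0, 0, 0, 0, 95], [-24, 0.4, 0, 0, 0, 0, 95], [-28, 0.8, 0, 0, 0, 0, 95], [-31, 1.2, 0, 0, 0, 0, 95]])

```text
clock: 10.55
position: [564.3, -272.9, 149.9]
ee_rot: [[-0.048, 0.999, 0.0], [0.999, 0.048, -0.001], [-0.001, 0.0, -1.0]]
force: [-0.5, 0.5, 0.2]
opening: 81.0
```

>>> apply_moves(motion=[[-3, 0.2, 0, 0, 0, 0, 95], [-6.6, 0.4, 0, 0, 0, 0, 95], [-6.6, 0.4, 0, 0, 0, 0, 95]])

```text
clock: 10.8
position: [571.3, -341.9, 148.2]
ee_rot: [[-0.044, 0.999, -0.001], [0.999, 0.044, -0.003], [-0.003, -0.001, -1.0]]
force: [0.5, 0.2, -1.1]
opening: 81.1
```

```bash
python3 go.py 571.5 -335 40 2.8
python3 - <<'E'
from m import *
s=snap('wrist'); save(s,'wrist9.png'); W=cloud(s); z=W[...,2]
m=(z>60)&(z<70)&(abs(W[...,0]-571)<50)&(abs(W[...,1]+335)<45); print(rect(W,m))
E
```

```text
t 10.8 p [ 571.3 -341.9  148.2] yaw 2.52 F [ 0.5  0.2 -1.1] op 81.1 j [-37.  24.  19.  85.  -0.  51.]
d [ 0.72  0.07 10.82] r [-0.001  0.003 -0.005]
(array([ 570.7, -335.1]), array([52. , 52.1]), 5.76, 3146)
```

View pics/wrist9.png

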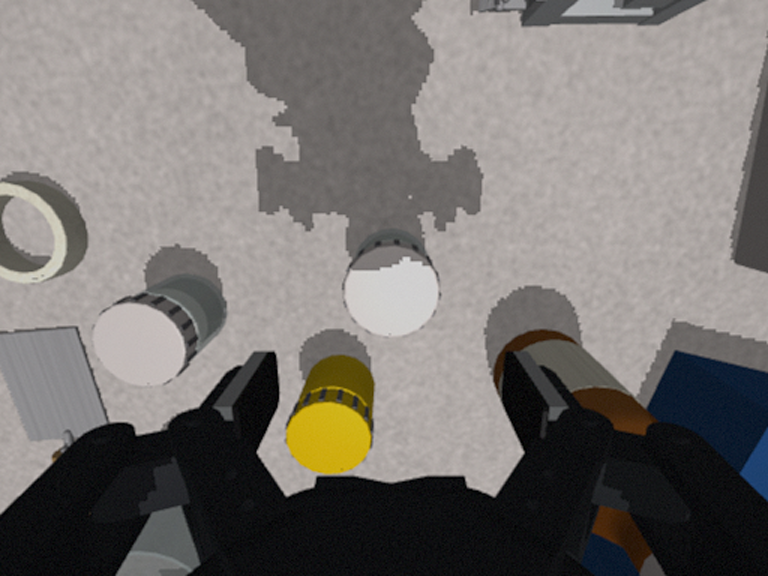

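The white jar is at (390,290), with the yellow look-alike at (330,440) kept clear. I descend.

>>> apply_moves(motion=[[0.5, 0, 2, 0, 0, 0, 95], [0.5, 0, 4.5, 0, 0, 0, 95], [0.5, 0, 7, 0, 0, 0, 95], [0.5, 0, 9.2, 0, 0, 0, 95], [0.5, 0, 10.4, 0, 0, 0, 95], [0.5, 0, 10.7, 0, 0, 0, 95], [0.5, 0, 10.7, 0, 0, 0, 95]])

```text
clock: 11.43
position: [570.8, -328.9, 42.5]
ee_rot: [[-0.051, 0.999, -0.002], [0.999, 0.051, 0.002], [0.002, -0.002, -1.0]]
force: [-0.9, 0.6, 0.2]
opening: 81.1
```

```bash
python3 go.py 571.5 -335 40 2.8
```

```text
t 11.43 p [ 570.8 -328.9   42.5] yaw 2.9 F [-0.9  0.6  0.2] op 81.1 j [-36.  26.   9.  73.   0.  51.]
d [-0.61  0.04  0.25] r [-0.002 -0.002  0.002]
```

>>> apply_moves(motion=[[-0.5, 0, 0.2, 0, 0, 0, 95], [-0.5, 0, 0.2, 0, 0, 0, 70], [-0.5, 0, 0.2, 0, 0, 0, 50], [-0.5, 0, 0.2, 0, 0, 0, 40], [-0.5, 0, 0.2, 0, 0, 0, 40], [-0.5, 0, 0.2, 0, 0, 0, 40]])

```text
clock: 11.93
position: [572.8, -336.1, 44.0]
ee_rot: [[-0.05, 0.999, 0.003], [0.999, 0.05, -0.002], [-0.003, 0.003, -1.0]]
force: [0.6, -0.1, 5.4]
opening: 51.3
```

```bash
python3 go.py 538.6 -20.5 60 2.8
```

```text
t 11.93 p [ 572.8 -336.1   44. ] yaw 2.86 F [ 0.6 -0.1  5.4] op 51.3 j [-36.  26.   9.  73.  -0.  51.]
d [31.69 -1.84 -1.69] r [0.003 0.003 0.001]
```

>>> apply_moves(motion=[[0, 0, -0.8, 0, 0, 0, 40], [0, 0, -1.7, 0, 0, 0, 40], [2, -0.2, -1.7, 0, 0, 0, 40], [5, -0.4, -1.7, 0, 0, 0, 40], [8, -0.6, -1.7, 0, 0, 0, 40], [11, -0.8, -1.7, 0, 0, 0, 40], [14, -1, -1.7, 0, 0, 0, 40], [17, -1.2, -1.7, 0, 0, 0, 40]])

```text
clock: 12.6
position: [550.4, -164.3, 58.5]
ee_rot: [[-0.05, 0.999, -0.001], [0.999, 0.05, 0.001], [0.001, -0.001, -1.0]]
force: [0.6, -0.0, -1.5]
opening: 50.8
```

>>> apply_moves(motion=[[3, -0.1, 0, 0, 0, 0, 40], [6, -0.2, 0, 0, 0, 0, 40], [9, -0.4, 0, 0, 0, 0, 40], [12, -0.6, 0, 0, 0, 0, 40], [13.5, -0.6, 0, 0, 0, 0, 40], [14, -0.6, 0, 0, 0, 0, 40], [14, -0.6, 0, 0, 0, 0, 40]])

```text
clock: 13.18
position: [537.8, -25.2, 58.7]
ee_rot: [[-0.052, 0.999, -0.001], [0.999, 0.052, 0.0], [0.0, -0.001, -1.0]]
force: [0.4, -0.2, -3.0]
opening: 50.9
```

```bash
python3 go.py 538.6 -20.5 43.5 2.8
python3 - <<'E'
from m import *
s=snap('wrist'); save(s,'wrist10.png')
E
```

```text
t 13.18 p [537.8 -25.2  58.7] yaw 3.0 F [ 0.4 -0.2 -3. ] op 50.9 j [-10.   8. -12.  71.  -0.  77.]
d [0.46 0.1  1.52] r [-0.001 -0.     0.004]
```

View pics/wrist10.png

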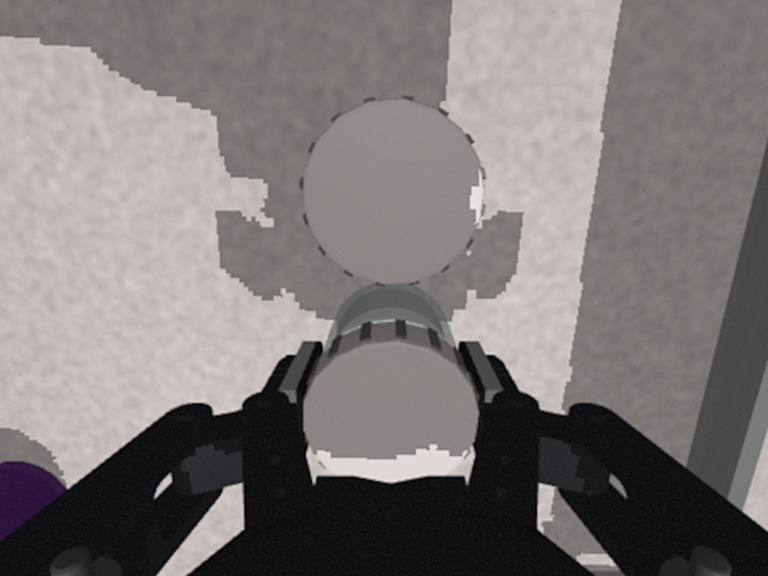

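Jar 1 at (392,190) and the held jar at (390,410) are in line with a clear gap. I lower it and release.

>>> apply_moves(motion=[[0.2, 0, 0.5, 0, 0, 0, 40], [0.3, 0, 1, 0, 0, 0, 40], [0.3, 0, 1.3, 0, 0, 0, 40], [0.3, 0, 1.45, 0, 0, 0, 40], [0.3, 0, 1.45, 0, 0, 0, 40], [0.3, 0, 1.45, 0, 0, 0, 55], [0.3, 0, 1.45, 0, 0, 0, 75], [0.3, 0, 1.45, 0, 0, 0, 90]])

```text
clock: 13.9
position: [538.7, -23.6, 44.7]
ee_rot: [[-0.05, 0.999, 0.001], [0.999, 0.05, -0.0], [-0.0, 0.001, -1.0]]
force: [0.1, 0.4, 0.7]
opening: 73.2
```

>>> apply_moves(motion=[[0, 0, 0, 0, 0, 0, 95], [0, 0, -2, 0, 0, 0, 95], [0, 0, -5, 0, 0, 0, 95], [0, 0, -8, 0, 0, 0, 95], [0, 0, -11, 0, 0, 0, 95], [0, 0, -11, 0, 0, 0, 95]])

```text
clock: 14.4
position: [542.5, -24.0, 162.5]
ee_rot: [[-0.05, 0.999, 0.014], [0.999, 0.05, -0.002], [-0.003, 0.013, -1.0]]
force: [1.3, -0.8, 0.4]
opening: 80.9
```

```bash
python3 - <<'E'
from m import *
s=snap('wrist'); save(s,'wrist11.png'); W=cloud(s); z=W[...,2]
for c in ((536,39),(539,-20)):
    m=(z>60)&(z<70)&(abs(W[...,0]-c[0])<45)&(abs(W[...,1]-c[1])<29); print(rect(W,m))
s=snap('top'); W=cloud(s); z=W[...,2]
for c in((434,-372),):
  m=(z>50)&(z<80)&(abs(W[...,0]-c[0])<45)&(abs(W[...,1]-c[1])<45); print(rect(W,m))
E
python3 go.py 434 -372 151 2.8
```

```text
(array([534.3,  38.4]), array([51.7, 51.7]), 2.76, 3447)
(array([536.8, -22.5]), array([52.4, 52. ]), 50.96, 2745)
(array([ 433.6, -371.3]), array([49.9, 51.2]), 20.97, 163)
t 14.5 p [539.9 -23.6 157. ] yaw 2.87 F [-0.6  0.1 -0.7] op 81.6 j [-10.   5.  -3.  82.   0.  78.]
d [-34.26 -12.33   0.57] r [0.006 0.001 0.001]
```

View pics/wrist11.png

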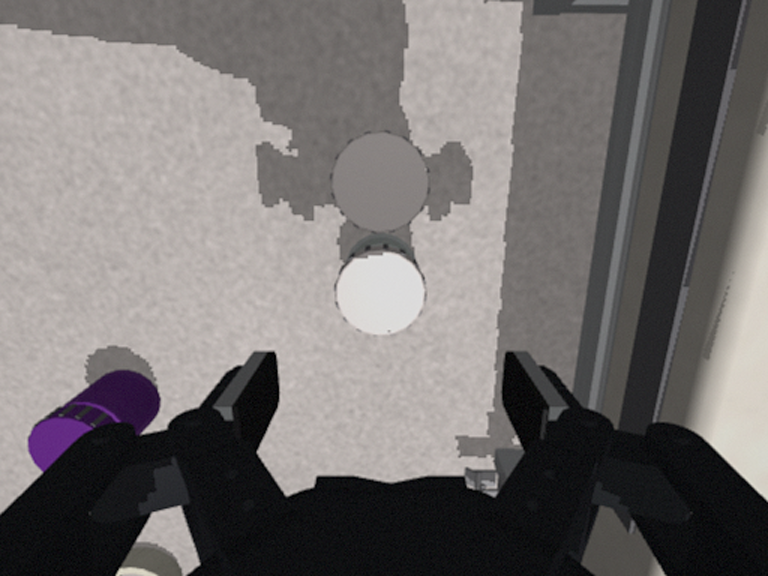

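>>> apply_moves(motion=[[-3.7, -1.3, 0, 0, 0, 0, 95], [-7.4, -2.6, 0, 0, 0, 0, 95], [-11.1, -3.9, 0, 0, 0, 0, 95], [-14.8, -5.2, 0, 0, 0, 0, 95], [-18.5, -6.5, 0, 0, 0, 0, 95], [-22.2, -7.8, 0, 0, 0, 0, 95], [-25.9, -9.1, 0, 0, 0, 0, 95], [-29, -10.3, 0.5, 0, 0, 0, 95]])

```text
clock: 15.17
position: [448.6, -320.4, 148.5]
ee_rot: [[-0.049, 0.999, -0.0], [0.999, 0.049, -0.0], [-0.0, -0.0, -1.0]]
force: [-0.1, -0.2, -0.4]
opening: 81.3
```

>>> apply_moves(motion=[[-3, -1.2, 0, 0, 0, 0, 95], [-5, -2, 0, 0, 0, 0, 95], [-5.2, -2, 0, 0, 0, 0, 95], [-5.2, -2, 0, 0, 0, 0, 95], [-5.2, -2, 0, 0, 0, 0, 95]])

```text
clock: 15.58
position: [432.0, -370.1, 148.0]
ee_rot: [[-0.05, 0.999, -0.001], [0.999, 0.05, 0.002], [0.003, -0.001, -1.0]]
force: [0.9, -0.4, 0.9]
opening: 81.0
```

```bash
python3 - <<'E'
from m import *
s=snap('wrist'); save(s,'wrist12.png'); W=cloud(s); z=W[...,2]
for c in ((434,-372),):
    m=(z>60)&(z<70)&(abs(W[...,0]-c[0])<45)&(abs(W[...,1]-c[1])<45); print(rect(W,m))
E
python3 go.py 434.3 -372 41 2.8
```

```text
(array([ 431.5, -371.7]), array([52.5, 52. ]), 34.34, 3055)
t 15.63 p [ 432.4 -369.8  148.4] yaw 2.92 F [ 0.  -0.4  1.2] op 81.4 j [-47.   9.   1.  82.   0.  40.]
d [-0.25  0.19 10.74] r [-0.001 -0.002  0.002]
```

View pics/wrist12.png

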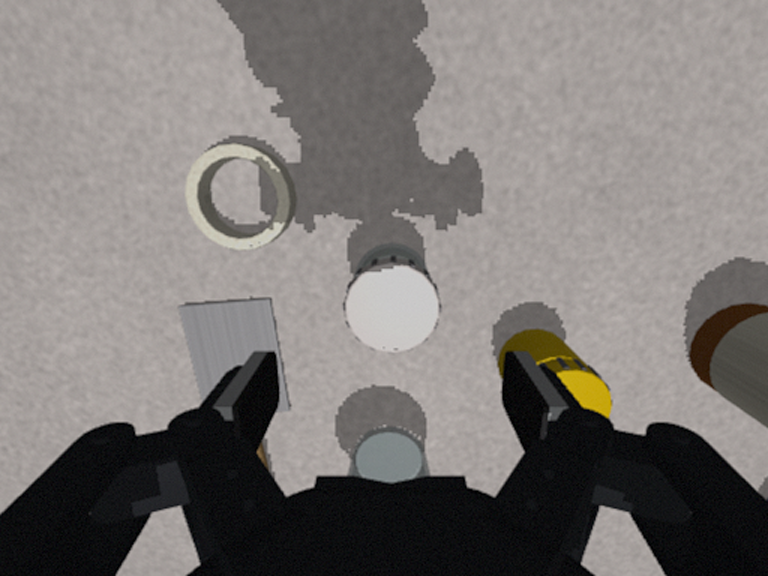

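The white jar is at (392,305). The spatula blade, beaker and yellow jar are all clear of the fingers. I descend.

>>> apply_moves(motion=[[-0.2, 0.1, 2, 0, 0, 0, 95], [-0.2, 0.1, 4.5, 0, 0, 0, 95], [-0.2, 0.1, 7, 0, 0, 0, 95], [-0.2, 0.1, 9.2, 0, 0, 0, 95], [-0.2, 0.1, 10.4, 0, 0, 0, 95], [-0.2, 0.1, 10.7, 0, 0, 0, 95], [-0.2, 0.1, 10.7, 0, 0, 0, 95], [-0.2, 0.1, 10.7, 0, 0, 0, 95]])

```text
clock: 16.3
position: [434.3, -373.2, 43.5]
ee_rot: [[-0.051, 0.999, 0.001], [0.999, 0.051, -0.001], [-0.001, 0.001, -1.0]]
force: [0.3, 0.1, 0.7]
opening: 81.1
```

```bash
python3 go.py 434.3 -372 41 2.8
```

```text
t 16.3 p [ 434.3 -373.2   43.5] yaw 2.91 F [0.3 0.1 0.7] op 81.1 j [-47.  13.  -7.  70.   0.  40.]
d [0.12 0.   0.25] r [0.001 0.001 0.002]
```

>>> apply_moves(motion=[[0, 0, 0, 0, 0, 0, 70], [0, 0, 0, 0, 0, 0, 50], [0, 0, 0, 0, 0, 0, 40], [0, 0, 0, 0, 0, 0, 40], [0, 0, 0, 0, 0, 0, 40]])

```text
clock: 16.72
position: [434.5, -374.3, 44.4]
ee_rot: [[-0.05, 0.999, 0.003], [0.999, 0.05, -0.003], [-0.003, 0.002, -1.0]]
force: [-0.5, 1.3, 6.6]
opening: 50.7
```

```bash
python3 go.py 541.7 -83.8 60 2.8
```

```text
t 16.72 p [ 434.5 -374.3   44.4] yaw 2.86 F [-0.5  1.3  6.6] op 50.7 j [-47.  13.  -7.  70.  -0.  40.]
d [28.48 12.16 -1.61] r [0.002 0.003 0.001]
```

>>> apply_moves(motion=[[0, 0, -0.8, 0, 0, 0, 40], [0, 0, -1.6, 0, 0, 0, 40], [2, 1, -1.6, 0, 0, 0, 40], [5, 2.5, -1.6, 0, 0, 0, 40], [8, 4, -1.6, 0, 0, 0, 40], [11, 5.5, -1.6, 0, 0, 0, 40], [14, 7, -1.6, 0, 0, 0, 40], [16.5, 8, -1.6, 0, 0, 0, 40]])

```text
clock: 17.38
position: [505.7, -202.0, 58.4]
ee_rot: [[-0.051, 0.999, 0.0], [0.999, 0.051, 0.001], [0.001, 0.0, -1.0]]
force: [0.3, 0.0, -1.0]
opening: 51.0
```

```bash
python3 go.py 541.7 -83.8 60 2.8
```

```text
t 17.38 p [ 505.7 -202.    58.4] yaw 2.91 F [ 0.3  0.  -1. ] op 51.0 j [-29.   8. -11.  71.   0.  58.]
d [11.62  4.19 -0.14] r [ 0.    -0.001  0.002]
```

>>> apply_moves(motion=[[2.5, 1.2, 0, 0, 0, 0, 40], [5, 2.4, 0, 0, 0, 0, 40], [7.5, 3.6, 0, 0, 0, 0, 40], [9.5, 4.1, 0, 0, 0, 0, 40], [11, 4.1, 0, 0, 0, 0, 40], [11.5, 4.1, 0, 0, 0, 0, 40], [11.5, 4.1, 0, 0, 0, 0, 40], [11.5, 4.1, 0, 0, 0, 0, 40]])

```text
clock: 18.05
position: [540.1, -87.8, 58.3]
ee_rot: [[-0.05, 0.999, -0.0], [0.999, 0.05, -0.001], [-0.001, -0.0, -1.0]]
force: [-0.2, 0.0, -1.5]
opening: 50.6
```

```bash
python3 go.py 541.7 -83.8 44 2.8
python3 - <<'E'
from m import *
s=snap('wrist'); save(s,'wrist13.png')
E
```

```text
t 18.05 p [540.1 -87.8  58.3] yaw 2.87 F [-0.2  0.  -1.5] op 50.6 j [-16.   9. -10.  71.  -0.  71.]
d [0.39 0.18 1.43] r [-0.     0.001  0.001]
```

View pics/wrist13.png

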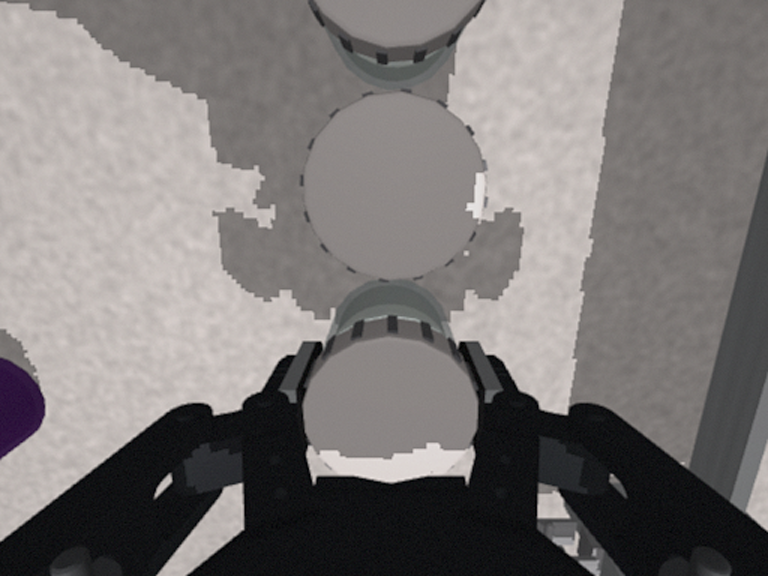

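>>> apply_moves(motion=[[0.2, 0.1, 0.5, 0, 0, 0, 40], [0.3, 0.1, 1, 0, 0, 0, 40], [0.3, 0.1, 1.25, 0, 0, 0, 40], [0.3, 0.1, 1.4, 0, 0, 0, 40], [0.3, 0.1, 1.4, 0, 0, 0, 40], [0.3, 0.1, 1.4, 0, 0, 0, 55], [0.3, 0.1, 1.4, 0, 0, 0, 75], [0.3, 0.1, 1.4, 0, 0, 0, 90]])

```text
clock: 18.77
position: [541.6, -84.5, 44.3]
ee_rot: [[-0.05, 0.999, 0.001], [0.999, 0.05, -0.0], [-0.0, 0.001, -1.0]]
force: [0.2, -0.4, -0.1]
opening: 73.2
```

>>> apply_moves(motion=[[0, 0, 0, 0, 0, 0, 95], [0, 0, -2, 0, 0, 0, 95], [0, 0, -5, 0, 0, 0, 95], [0, 0, -8, 0, 0, 0, 95], [0, 0, -11, 0, 0, 0, 95], [0, 0, -11, 0, 0, 0, 95], [0, 0, -11, 0, 0, 0, 95]])

```text
clock: 19.35
position: [543.4, -84.9, 157.4]
ee_rot: [[-0.05, 0.999, 0.007], [0.999, 0.05, -0.002], [-0.002, 0.006, -1.0]]
force: [0.2, -0.5, -0.2]
opening: 81.1
```

```bash
python3 - <<'E'
from m import *
s=snap('wrist'); save(s,'wrist14.png'); W=cloud(s); z=W[...,2]
for c in ((536,39),(539,-22),(542,-83)):
    m=(z>60)&(z<70)&(abs(W[...,0]-c[0])<45)&(abs(W[...,1]-c[1])<29); print(rect(W,m))
s=snap('scene'); save(s,'scene14.png'); W=cloud(s); z=W[...,2]
m=(z>60)&(z<80)&(abs(W[...,0]-411)<60)&(abs(W[...,1]-338)<80); print(rect(W,m))
E
python3 go.py 412.5 338 170 2.8
```

```text
(array([534.4,  35.5]), array([52.4, 47.2]), 1.43, 4456)
(array([537.1, -22.5]), array([52. , 52.1]), 53.45, 3606)
(array([539.7, -82.2]), array([51.9, 52.1]), 55.84, 2861)
(array([414.9, 336. ]), array([10.8, 77.8]), 2.01, 61)
t 19.45 p [541.1 -84.3 153.8] yaw 2.87 F [-0.8  0.  -1.7] op 81.1 j [-16.   6.  -2.  82.   0.  71.]
d [ 42.82 -10.73  -1.61] r [-0.    -0.     0.001]
```

View pics/scene14.png

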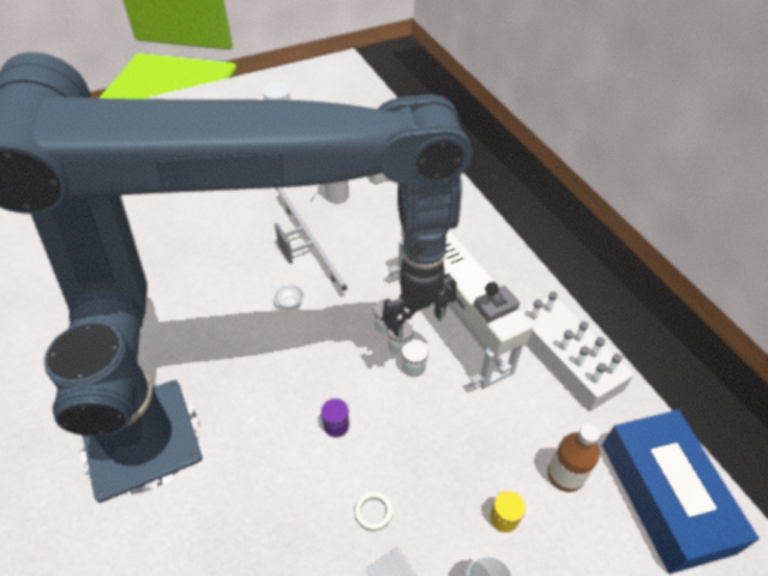

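View pics/wrist14.png

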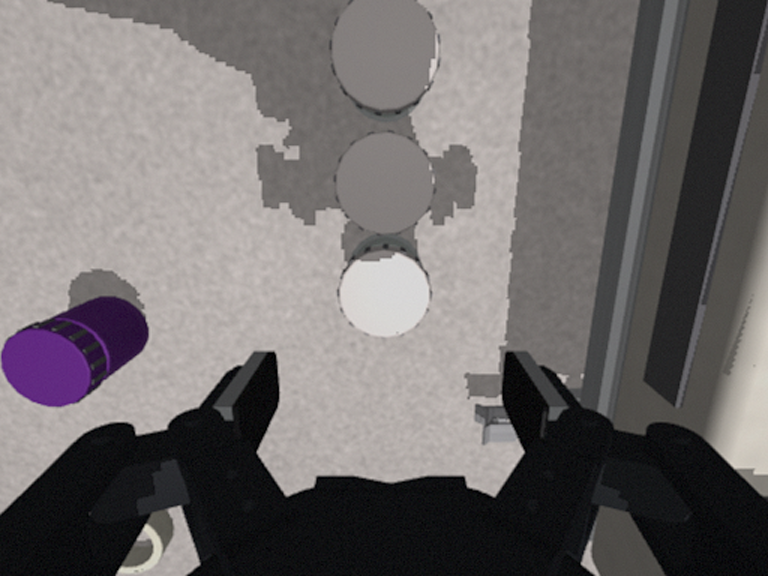

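The three jars stand in one row at wrist pixels (385,50), (385,180) and (385,290). Next I locate the right clip, seen at (500,425).

```bash
cat > clip.py <<'E'
from m import *
import sys
y0=float(sys.argv[1])
s=snap('wrist'); W=cloud(s); z=W[...,2]
m=(z>22)&(z<60)&(W[...,0]>585)&(W[...,0]<618)&(abs(W[...,1]-y0)<45)
print(m.sum())
if m.sum():
    P=W[m]; print(P.min(0).round(1),P.max(0).round(1),np.percentile(P,[5,50,95],axis=0).round(1)); print(rect(W,m))
E
python3 clip.py -181
```

```text
219
[ 609.  -190.2   22. ] [ 618.  -172.5   48.7] [[ 610.1 -188.8   22.5]
 [ 614.5 -180.8   41.6]
 [ 617.6 -175.    47.1]]
(array([ 613.5, -181.3]), array([ 9. , 17.7]), 0.12, 219)
```

>>> apply_moves(motion=[[3.5, -1, -0.5, 0, 0, 0, 70], [7.5, -2, -1, 0, 0, 0, 60], [11.5, -3, -1.5, 0, 0, 0, 50], [15.5, -4, -1.6, 0, 0, 0, 45], [16.5, -4.2, -1.6, 0, 0, 0, 45], [16.5, -4.2, -1.6, 0, 0, 0, 45]])

```text
clock: 20.0
position: [489.1, 81.0, 168.7]
ee_rot: [[-0.055, 0.998, -0.003], [0.998, 0.055, 0.001], [0.001, -0.003, -1.0]]
force: [-0.3, -1.6, -0.4]
opening: 38.4
```

```bash
python3 clip.py 148; python3 go.py 412.5 338 170 2.8
python3 - <<'E'
from m import *
s=snap('wrist'); save(s,'wrist15.png')
E
```

```text
612
[591.9 138.2  22.1] [617.9 155.8  48.8] [[593.4 140.4  23.4]
 [601.6 147.3  43.8]
 [615.5 154.4  46.7]]
(array([604.8, 147. ]), array([17.7, 25.9]), 89.55, 612)
t 20.05 p [489.9  79.3 168.7] yaw 3.04 F [ 0.4 -0.1  0.9] op 38.5 j [ 1. -2. -8. 83. -0. 88.]
d [26.24 -6.35 -0.13] r [-0.003  0.001  0.004]
```

View pics/wrist15.png

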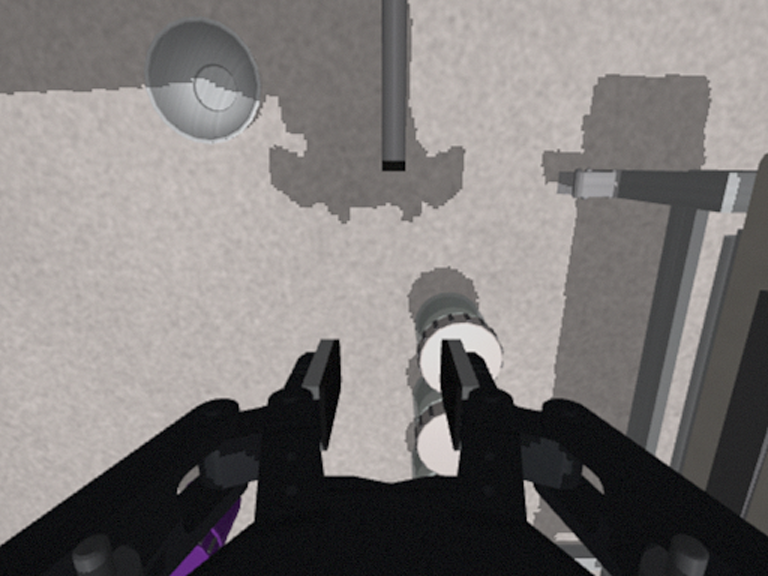

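The clips measure at y≈147 (left) and y≈-181 (right), which puts the clip middle at about (619,-17) with a yaw of 2.9°. I go on to the rail.

>>> apply_moves(motion=[[3.8, -1, 0, 0, 0, 0, 45], [7.6, -2, 0, 0, 0, 0, 45], [11.4, -3, 0, 0, 0, 0, 45], [15.2, -4, 0, 0, 0, 0, 45], [19, -5, 0, 0, 0, 0, 45], [22.8, -6, 0, 0, 0, 0, 45], [26, -6.4, 0, 0, 0, 0, 45], [26.2, -6.4, 0, 0, 0, 0, 45]])

```text
clock: 20.77
position: [413.5, 340.1, 169.1]
ee_rot: [[-0.053, 0.999, -0.001], [0.999, 0.053, 0.002], [0.002, -0.001, -1.0]]
force: [0.2, -1.0, -0.6]
opening: 38.2
```

>>> apply_moves(motion=[[0, 0, 0, 0, 0, 0, 45], [0, 0, 0, 0, 0, 0, 45]])

```text
clock: 20.93
position: [414.7, 335.4, 169.4]
ee_rot: [[-0.049, 0.999, -0.001], [0.999, 0.049, -0.002], [-0.002, -0.001, -1.0]]
force: [0.8, -0.3, -1.0]
opening: 38.4
```

```bash
python3 go.py 412.5 338 50 2.8
python3 - <<'E'
from m import *
s=snap('wrist'); save(s,'wrist16.png'); W=cloud(s); z=W[...,2]
m=(z>66)&(z<78)&(abs(W[...,0]-411)<60)&(abs(W[...,1]-338)<80); print(rect(W,m))
E
```

```text
t 20.93 p [414.7 335.4 169.4] yaw 2.78 F [ 0.8 -0.3 -1. ] op 38.4 j [ 32.   4.  -3.  84.  -0. 119.]
d [ 0.29 -0.2  11.94] r [-0.001  0.002 -0.   ]
(array([411.8, 337.5]), array([ 9.3, 74.9]), 2.89, 956)
```

View pics/wrist16.png

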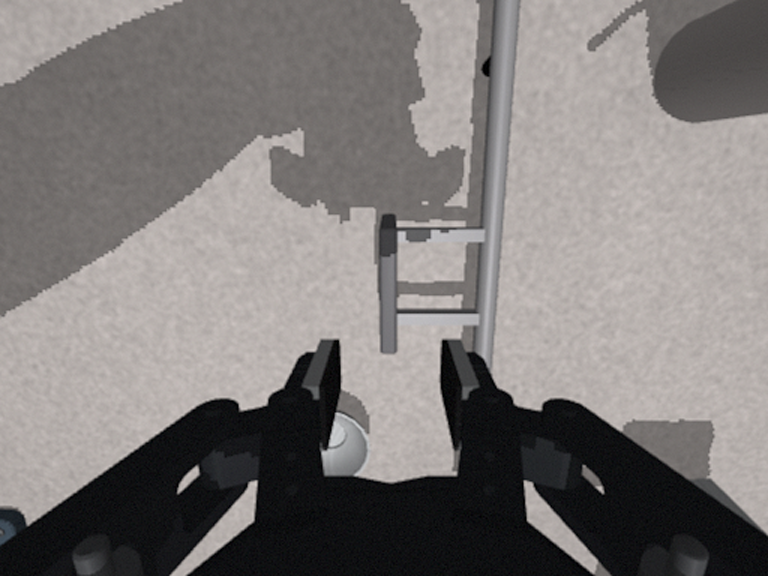

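The plate at (388,285) lies between the pads. I descend and grip.

>>> apply_moves(motion=[[0.1, -0.2, 2, 0, 0, 0, 45], [0.1, -0.2, 4.5, 0, 0, 0, 45], [0.1, -0.2, 7, 0, 0, 0, 45], [0.1, -0.2, 9.3, 0, 0, 0, 45], [0.1, -0.2, 11, 0, 0, 0, 45], [0.1, -0.2, 11.8, 0, 0, 0, 45], [0.1, -0.2, 11.9, 0, 0, 0, 45], [0.1, -0.2, 11.9, 0, 0, 0, 45]])

```text
clock: 21.65
position: [412.4, 336.6, 51.3]
ee_rot: [[-0.048, 0.999, -0.0], [0.999, 0.048, -0.001], [-0.0, -0.0, -1.0]]
force: [0.2, 0.8, 1.5]
opening: 38.5
```

>>> apply_moves(motion=[[0, 0, 0, 0, 0, 0, 30], [0, 0, 0, 0, 0, 0, 15], [0, 0, 0, 0, 0, 0, 0], [0, 0, 0, 0, 0, 0, 0], [0, 0, 0, 0, 0, 0, 0], [0, 0, 0, 0, 0, 0, 0]])

```text
clock: 22.15
position: [413.1, 338.4, 53.3]
ee_rot: [[-0.05, 0.999, 0.003], [0.999, 0.05, 0.001], [0.001, 0.003, -1.0]]
force: [-0.2, -0.9, 6.1]
opening: 9.3
```

```bash
python3 go.py 412.5 338 61 2.8
```

```text
t 22.15 p [413.1 338.4  53.3] yaw 2.87 F [-0.2 -0.9  6.1] op 9.3 j [ 32.   7. -13.  70.  -0. 119.]
d [-0.04 -0.06 -0.77] r [ 0.003 -0.001  0.001]
```

```bash
python3 go.py 420 200 67 2.8; python3 go.py 420 -26 67 2.8
```

```text
t 22.15 p [413.1 338.4  53.3] yaw 2.87 F [-0.2 -0.9  6.1] op 9.3 j [ 32.   7. -13.  70.  -0. 119.]
d [-13.86  -0.    -1.39] r [ 0.003 -0.001  0.001]
t 22.15 p [413.1 338.4  53.3] yaw 2.87 F [-0.2 -0.9  6.1] op 9.3 j [ 32.   7. -13.  70.  -0. 119.]
d [-36.43  -1.13  -1.42] r [ 0.003 -0.001  0.001]
```

>>> apply_moves(motion=[[0, 0, -0.8, 0, 0, 0, 0], [0, 0, -1.7, 0, 0, 0, 0], [-2, 0, -1.7, 0, 0, 0, 0], [-4.5, 0, -1.7, 0, 0, 0, 0], [-7, 0, -1.7, 0, 0, 0, 0], [-9.5, 0, -1.7, 0, 0, 0, 0], [-12, 0, -1.7, 0, 0, 0, 0], [-14.5, 0, -1.7, 0, 0, 0, 0]])

```text
clock: 22.82
position: [418.4, 191.8, 68.1]
ee_rot: [[-0.051, 0.999, -0.001], [0.999, 0.051, -0.0], [-0.0, -0.001, -1.0]]
force: [-0.2, -0.4, -3.5]
opening: 9.2
```

```bash
python3 go.py 418 -26 67 2.8
```

```text
t 22.82 p [418.4 191.8  68.1] yaw 2.9 F [-0.2 -0.4 -3.5] op 9.2 j [ 16.  -4. -23.  72.   0. 103.]
d [-21.75  -1.14   0.12] r [-0.001  0.     0.002]
```

>>> apply_moves(motion=[[-2.8, -0.1, 0, 0, 0, 0, 0], [-5.6, -0.2, 0, 0, 0, 0, 0], [-8.4, -0.4, 0, 0, 0, 0, 0], [-11.2, -0.6, 0, 0, 0, 0, 0], [-14, -0.8, 0, 0, 0, 0, 0], [-16.8, -0.9, 0, 0, 0, 0, 0], [-19.6, -1.1, 0, 0, 0, 0, 0], [-21.5, -1.1, 0, 0, 0, 0, 0]])

```text
clock: 23.48
position: [418.0, -24.4, 68.2]
ee_rot: [[-0.049, 0.999, -0.001], [0.999, 0.049, -0.001], [-0.001, -0.001, -1.0]]
force: [0.8, -0.0, -3.3]
opening: 9.1
```

>>> apply_moves(motion=[[0, 0, 0, 0, 0, 0, 0], [0, 0, 0, 0, 0, 0, 0], [0, 0, 0, 0, 0, 0, 0]])

```text
clock: 23.73
position: [418.5, -21.9, 68.1]
ee_rot: [[-0.05, 0.999, -0.001], [0.999, 0.05, 0.001], [0.001, -0.001, -1.0]]
force: [-0.3, 0.8, -3.3]
opening: 9.3
```

```bash
python3 go.py 420 -26 53 2.88
python3 - <<'E'
from m import *
s=snap('wrist'); save(s,'wrist17.png'); s=snap('scene'); save(s,'scene17.png')
E
```

```text
t 23.73 p [418.5 -21.9  68.1] yaw 2.86 F [-0.3  0.8 -3.3] op 9.3 j [-12. -11. -28.  73.   0.  75.]
d [-0.42  0.14  1.51] r [-0.001 -0.001 -0.   ]
```

View pics/wrist17.png

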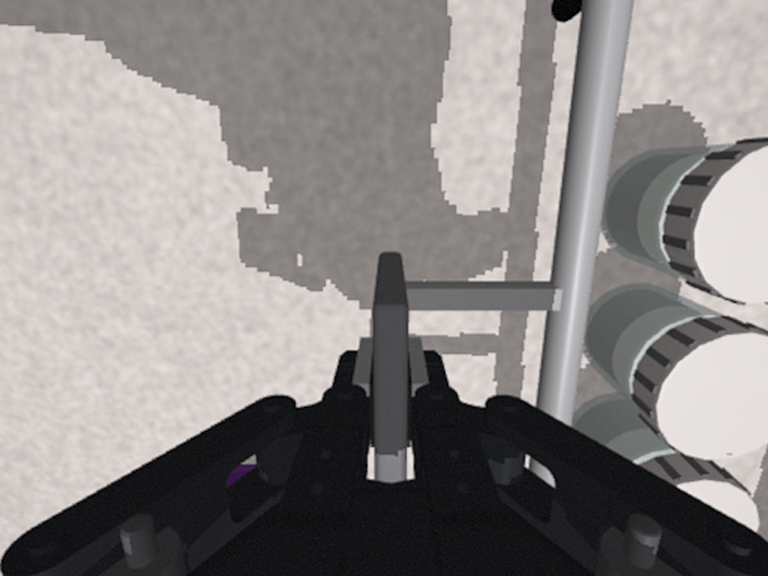

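View pics/scene17.png

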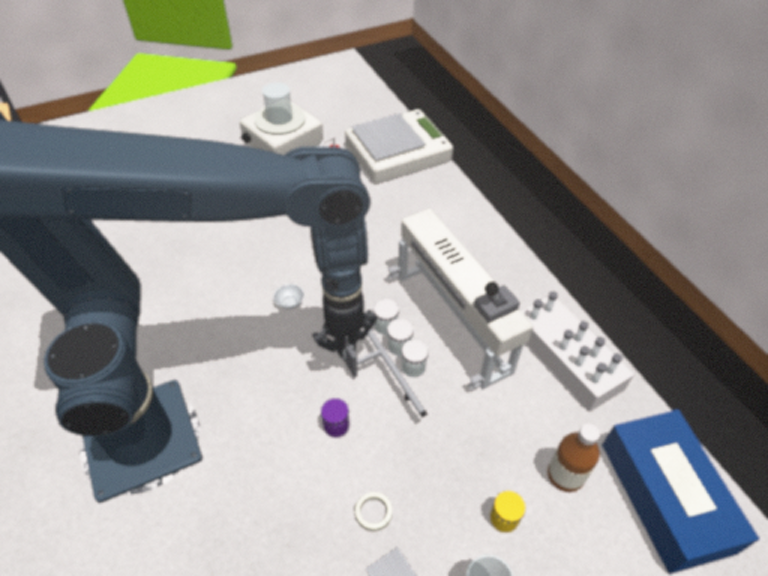

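The row at wrist (740,220), (720,390) and (700,500) stands ahead of the level tube. I lower the rail to the bench.

>>> apply_moves(motion=[[-0.3, 0, 0.5, 0, 0, 0, 0], [-0.4, 0, 1, 0, 0, 0, 0], [-0.4, 0, 1.4, 0, 0, 0, 0], [-0.4, 0, 1.5, 0, 0, 0, 0], [-0.4, 0, 1.5, 0, 0, 0, 0], [-0.4, 0, 1.5, 0, 0, 0, 0]])

```text
clock: 24.33
position: [419.0, -26.1, 53.3]
ee_rot: [[-0.05, 0.999, -0.0], [0.999, 0.05, 0.001], [0.001, -0.0, -1.0]]
force: [-1.2, 0.7, -0.2]
opening: 9.5
```

```bash
python3 go.py 554 -19 53 2.88
```

```text
t 24.33 p [419.  -26.1  53.3] yaw 2.89 F [-1.2  0.7 -0.2] op 9.5 j [-13. -10. -30.  71.   0.  74.]
d [ 0.03 13.52  0.03] r [-0.    -0.001  0.   ]
```

>>> apply_moves(motion=[[0, 0.8, 0, 0, 0, 0, 0], [0, 1.6, 0, 0, 0, 0, 0], [0, 2.4, 0, 0, 0, 0, 0], [0, 3.2, 0, 0, 0, 0, 0], [0, 4, 0, 0, 0, 0, 0], [0, 4.8, 0, 0, 0, 0, 0], [0, 5.6, 0, 0, 0, 0, 0], [0, 6.2, 0, 0, 0, 0, 0]])

```text
clock: 25.0
position: [479.0, -23.3, 53.5]
ee_rot: [[-0.05, 0.999, -0.006], [0.999, 0.05, -0.001], [-0.0, -0.006, -1.0]]
force: [-10.6, 0.1, 9.1]
opening: 9.4
```

```bash
python3 go.py 554 -19 53 2.88
python3 - <<'E'
from m import *
s=snap('wrist'); save(s,'wrist18.png'); s=snap('scene'); save(s,'scene18.png')
E
```

```text
t 25.0 p [479.  -23.3  53.5] yaw 2.86 F [-10.6   0.1   9.1] op 9.4 j [-11.  -1. -21.  70.  -0.  76.]
d [0.05 7.51 0.01] r [-0.006  0.    -0.   ]
```

View pics/wrist18.png

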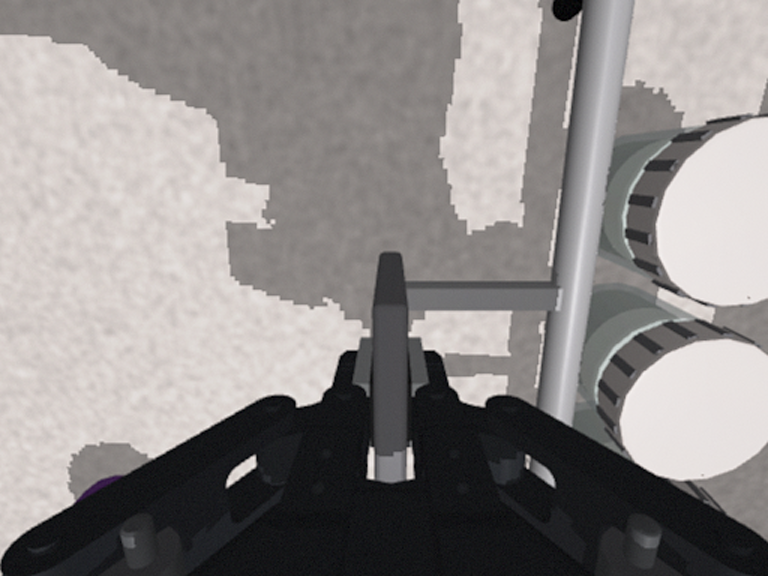

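View pics/scene18.png

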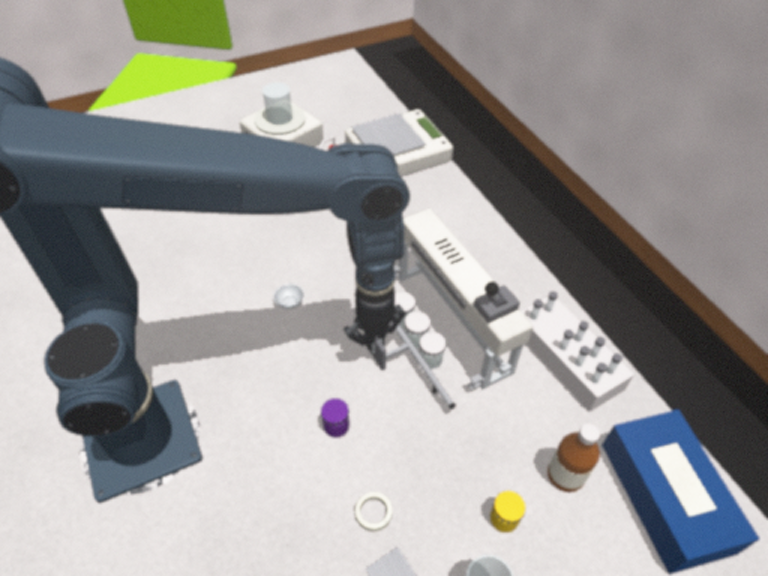

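The row is pushed evenly and upright. I continue towards the clips.

>>> apply_moves(motion=[[0, 0.8, -0.05, 0, 0, 0, 0], [0, 1.6, -0.05, 0, 0, 0, 0], [0, 2.4, -0.05, 0, 0, 0, 0], [0, 3.2, -0.05, 0, 0, 0, 0], [0, 4, -0.05, 0, 0, 0, 0], [0, 4.8, -0.05, 0, 0, 0, 0], [0, 5.2, -0.05, 0, 0, 0, 0]])

```text
clock: 25.68
position: [531.7, -20.6, 53.6]
ee_rot: [[-0.05, 0.999, -0.005], [0.999, 0.05, -0.0], [0.0, -0.005, -1.0]]
force: [-8.9, -0.2, 6.1]
opening: 9.1
```

```bash
python3 go.py 554 -19 53 2.88
python3 - <<'E'
from m import *
s=snap('wrist'); save(s,'wrist19.png'); s=snap('scene'); save(s,'scene19.png',3,(190,120,390,290))
E
```

```text
t 25.68 p [531.7 -20.6  53.6] yaw 2.86 F [-8.9 -0.2  6.1] op 9.1 j [ -9.   7. -13.  71.  -0.  78.]
d [0.05 2.23 0.04] r [-0.005 -0.    -0.   ]
```

View pics/wrist19.png

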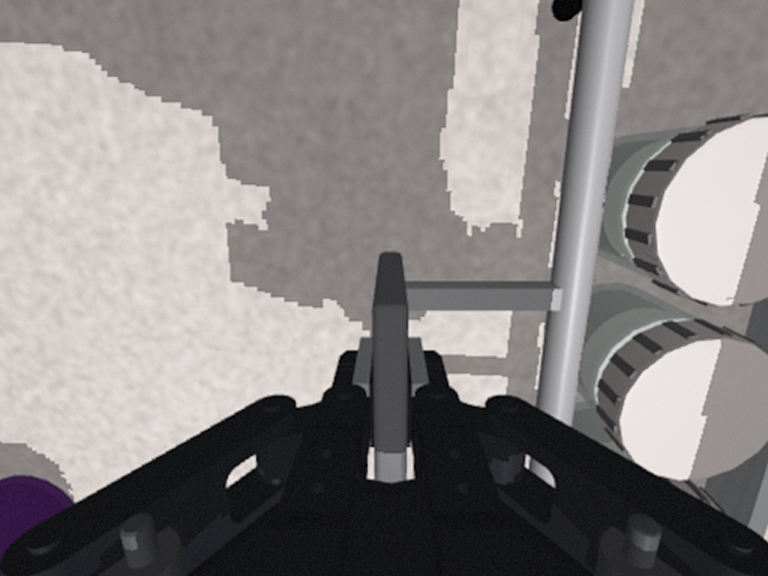

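View pics/scene19.png

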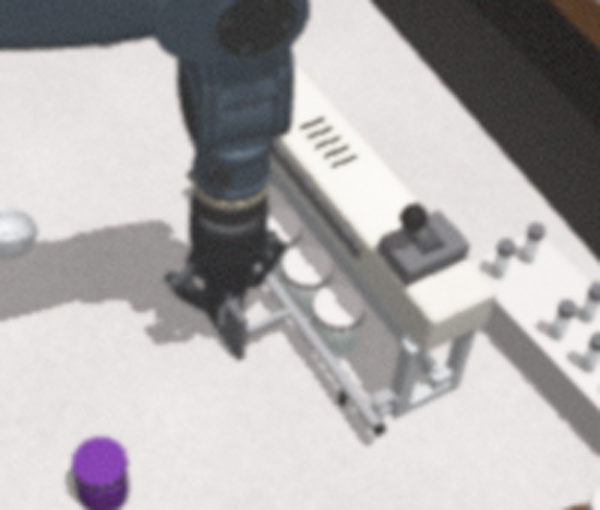

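>>> apply_moves(motion=[[0, 0.5, 0, 0, 0, 0, 0], [0, 1, 0, 0, 0, 0, 0], [0, 1.4, 0, 0, 0, 0, 0], [0, 1.8, 0, 0, 0, 0, 0], [0, 2.1, 0, 0, 0, 0, 0], [0, 2.3, 0, 0, 0, 0, 0], [0, 2.4, 0, 0, 0, 0, 0], [0, 2.4, 0, 0, 0, 0, 0]])

```text
clock: 26.45
position: [554.5, -19.5, 53.6]
ee_rot: [[-0.05, 0.999, -0.007], [0.999, 0.05, -0.0], [-0.0, -0.007, -1.0]]
force: [-9.1, -0.8, 6.9]
opening: 9.3
```

```bash
python3 go.py 554 -19 53 2.88
python3 - <<'E'
from m import *
s=snap('wrist'); save(s,'wrist20.png'); s=snap('scene'); save(s,'scene20.png',3,(190,120,390,290))
W=cloud(s);z=W[...,2]
E
```

```text
t 26.45 p [554.5 -19.5  53.6] yaw 2.87 F [-9.1 -0.8  6.9] op 9.3 j [-9. 10. -9. 71. -0. 78.]
d [ 0.05 -0.04  0.06] r [-0.007  0.    -0.   ]
```

View pics/scene20.png

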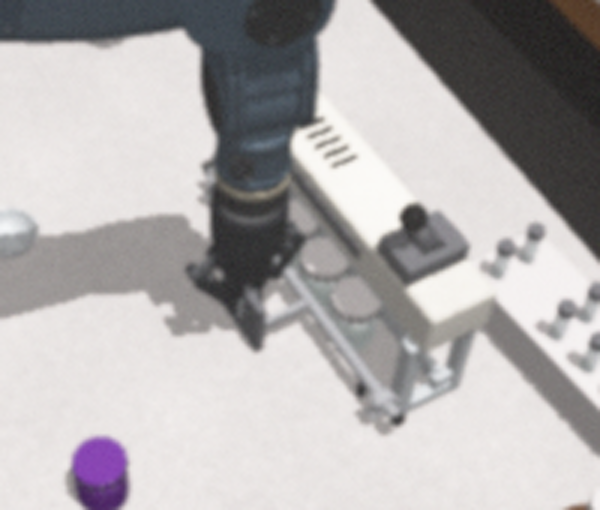

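>>> apply_moves(motion=[[0, 0.1, 0, 0, 0, 0, 0], [0, 0.2, 0, 0, 0, 0, 0], [0, 0.3, 0, 0, 0, 0, 0], [0, 0.4, 0, 0, 0, 0, 0], [0, 0.4, 0, 0, 0, 0, 0], [0, 0.4, 0, 0, 0, 0, 0]])

```text
clock: 27.05
position: [554.8, -19.5, 53.9]
ee_rot: [[-0.05, 0.999, -0.014], [0.999, 0.05, -0.001], [-0.001, -0.014, -1.0]]
force: [-19.6, -1.7, 14.3]
opening: 9.3
```

```bash
python3 go.py 554 -19 53 2.88
```

```text
t 27.05 p [554.8 -19.5  53.9] yaw 2.86 F [-19.6  -1.7  14.3] op 9.3 j [-9. 11. -8. 72. -0. 78.]
d [ 0.05 -0.07  0.09] r [-0.014  0.    -0.   ]
```

Another 4 mm of command moved it only 0.3 mm while the force rose to 20 N, so it is seated against a hard stop. I relax, release and rise.

>>> apply_moves(motion=[[0, -0.3, -0.1, 0, 0, 0, 0], [0, -0.6, -0.2, 0, 0, 0, 0], [0, -0.6, -0.2, 0, 0, 0, 0], [0, -0.6, -0.2, 0, 0, 0, 20], [0, -0.6, -0.2, 0, 0, 0, 40], [0, -0.6, -0.2, 0, 0, 0, 45], [0, -0.6, -0.2, 0, 0, 0, 45]])

```text
clock: 27.63
position: [556.2, -19.6, 56.6]
ee_rot: [[-0.05, 0.999, 0.002], [0.999, 0.05, -0.0], [-0.0, 0.002, -1.0]]
force: [0.2, 0.5, -0.2]
opening: 38.3
```

```bash
python3 go.py 554 -19 150 2.88
```

```text
t 27.63 p [556.2 -19.6  56.6] yaw 2.87 F [ 0.2  0.5 -0.2] op 38.3 j [-9. 10. -9. 71.  0. 78.]
d [ 0.07 -0.2  -9.34] r [ 0.002  0.    -0.   ]
```

>>> apply_moves(motion=[[0, -0.2, -1, 0, 0, 0, 45], [0, -0.2, -3.5, 0, 0, 0, 45], [0, -0.3, -7, 0, 0, 0, 45], [0, -1, -11, 0, 0, 0, 45], [0, -4, -14, 0, 0, 0, 30], [0, -8, -17, 0, 0, 0, 0], [0, -12, -20, 0, 0, 0, 0], [0, -12, -20, 0, 0, 0, 0]])

```text
clock: 28.3
position: [433.4, -25.6, 261.6]
ee_rot: [[-0.05, 0.999, 0.006], [0.999, 0.05, -0.002], [-0.002, 0.006, -1.0]]
force: [1.6, -0.7, 0.9]
opening: 0.1
```

```bash
python3 - <<'E'
from m import *
s=snap('wrist'); save(s,'wrist21.png'); s=snap('scene'); save(s,'scene21.png',3,(230,120,390,270))
W=cloud(s);z=W[...,2]
m=(z>60)&(z<80)&(abs(W[...,0]-555)<15)&(abs(W[...,1]+19)<60); print('plate',rect(W,m))
dark=s['img'].max(2)<60
for n in('scene','top'):
    s=snap(n);W=cloud(s);z=W[...,2]
    m=(z>222)&(z<262)&(abs(W[...,0]-677)<60)&(abs(W[...,1]+128)<50)
    P=W[m];print(n,m.sum(),P.min(0),P.max(0))
E
python3 go.py 554 -19 250 2.88
```

```text
plate (array([555.2, -23.9]), array([11.9, 73.8]), 0.78, 98)
scene 77 [ 646.79747144 -144.3748606   226.37180622] [ 670.91617907 -121.43914771  257.28394834]
top 47 [ 647.28900779 -140.87082618  241.4143233 ] [ 670.35988474 -120.09130524  259.37405854]
t 28.5 p [435.8 -25.7 256.8] yaw 2.85 F [ 0.5 -0.2 -0.8] op -0.2 j [-12. -11.  -7.  94.   0.  75.]
d [ 0.08 11.83  0.72] r [ 0.003  0.001 -0.001]
```

View pics/scene21.png

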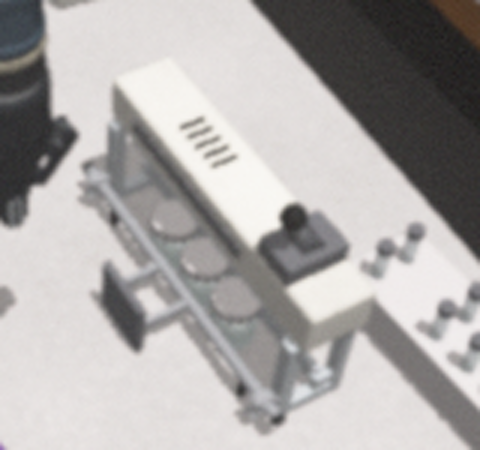

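View pics/wrist21.png

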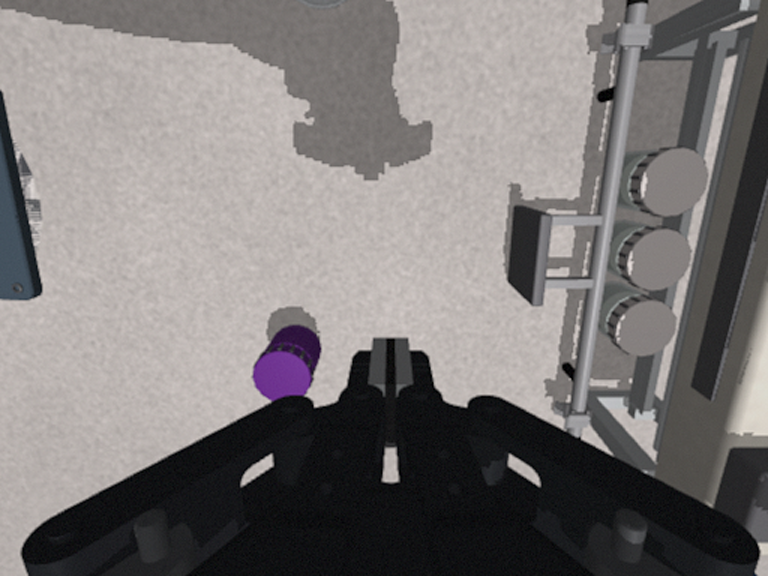

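The rail is seated in both clips, at wrist (635,35) and (578,420), with the jars in a row behind it. The toggle ball centre is at about (659,-132,245). I close the fingers and line up in front of it.

```bash
python3 go.py 605 -134.5 254 2.88
```

```text
t 28.5 p [435.8 -25.7 256.8] yaw 2.85 F [ 0.5 -0.2 -0.8] op -0.2 j [-12. -11.  -7.  94.   0.  75.]
d [-11.71  16.35   0.34] r [ 0.003  0.001 -0.001]
```

>>> apply_moves(motion=[[-2.5, 2.5, 0, 0, 0, 0, 0], [-5, 5, 0, 0, 0, 0, 0], [-7.5, 8, 0, 0, 0, 0, 0], [-10, 11, 0, 0, 0, 0, 0], [-11.7, 14, 0.2, 0, 0, 0, 0], [-11.7, 16, 0.3, 0, 0, 0, 0], [-11.7, 16.3, 0.3, 0, 0, 0, 0], [-11.7, 16.3, 0.3, 0, 0, 0, 0]])

```text
clock: 29.17
position: [604.3, -134.1, 249.1]
ee_rot: [[-0.05, 0.999, -0.005], [0.999, 0.05, 0.002], [0.002, -0.005, -1.0]]
force: [-0.2, -0.0, -0.1]
opening: 0.3
```

>>> apply_moves(motion=[[0, 0, 0, 0, 0, 0, 0], [0, 0, 0, 0, 0, 0, 0]])

```text
clock: 29.33
position: [603.0, -133.7, 252.6]
ee_rot: [[-0.051, 0.999, -0.001], [0.999, 0.051, 0.0], [0.0, -0.001, -1.0]]
force: [-0.9, 0.2, -0.3]
opening: -0.1
```

```bash
python3 go.py 685 -130.5 254 2.88
python3 - <<'E'
from m import *
s=snap('wrist'); save(s,'wrist22.png'); s=snap('scene'); save(s,'scene22.png',3,(230,100,390,270))
E
```

```text
t 29.33 p [ 603.  -133.7  252.6] yaw 2.9 F [-0.9  0.2 -0.3] op -0.1 j [-19.  17.  22.  95.  -0.  68.]
d [-0.1   8.2  -0.15] r [-0.001 -0.     0.   ]
```

View pics/scene22.png

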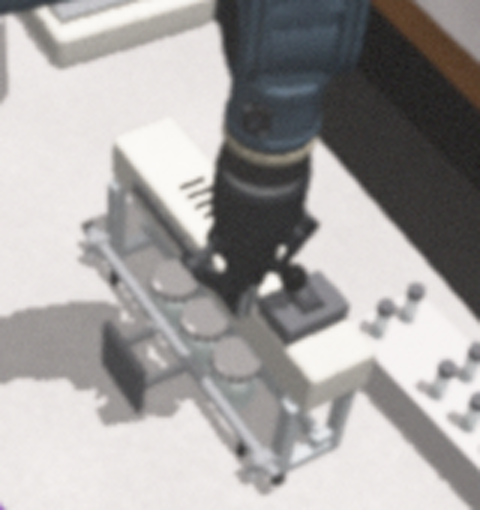

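View pics/wrist22.png

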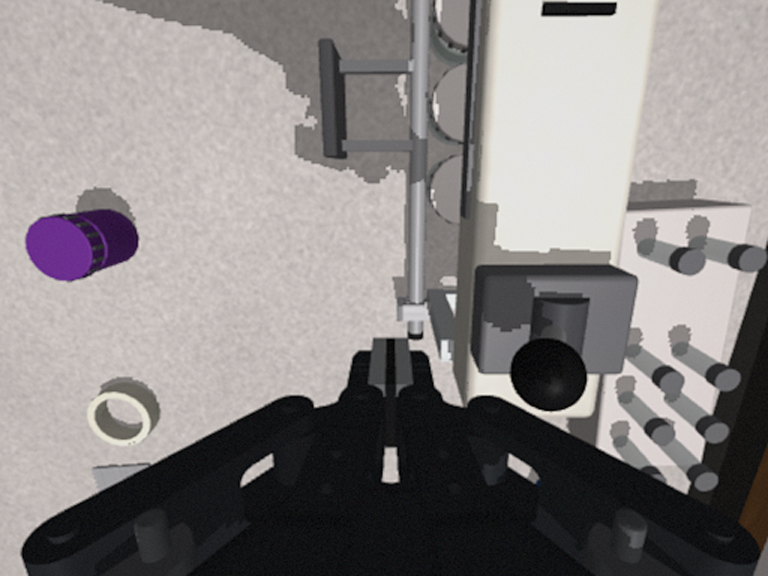

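>>> apply_moves(motion=[[0, 1, 0, 0, 0, 0, 0], [0, 2, 0, 0, 0, 0, 0], [0, 3, 0, 0, 0, 0, 0], [0, 4, 0, 0, 0, 0, 0], [0, 5, 0, 0, 0, 0, 0], [0, 6, 0, 0, 0, 0, 0], [0, 7, 0, 0, 0, 0, 0], [0, 7, 0, 0, 0, 0, 0]])

```text
clock: 30.1
position: [674.2, -130.4, 253.0]
ee_rot: [[-0.051, 0.999, 0.001], [0.999, 0.051, -0.0], [-0.0, 0.001, -1.0]]
force: [-0.8, 0.4, -0.2]
opening: 0.2
```

```bash
python3 go.py 690 -130 254 2.88
python3 - <<'E'
from m import *
s=snap('wrist'); save(s,'wrist23.png')
E
```

```text
t 30.1 p [ 674.2 -130.4  253. ] yaw 2.9 F [-0.8  0.4 -0.2] op 0.2 j [-17.  29.  37.  98.   0.  71.]
d [-0.04  1.58 -0.1 ] r [0.001 0.    0.   ]
```

View pics/wrist23.png

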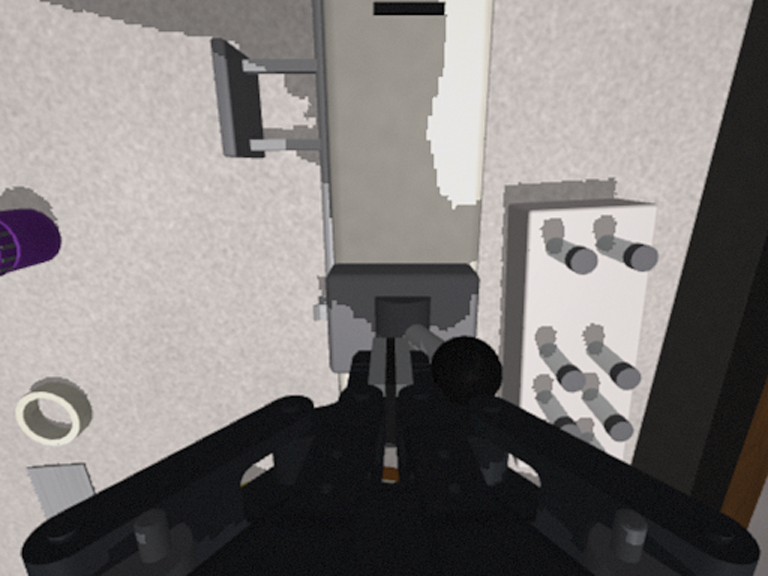

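The ball at (467,370) now leans away from the robot. I push on until it reaches its stop.

>>> apply_moves(motion=[[0, 0.4, 0, 0, 0, 0, 0], [0, 0.8, 0, 0, 0, 0, 0], [0, 1.2, 0, 0, 0, 0, 0], [0, 1.2, 0, 0, 0, 0, 0]])

```text
clock: 30.48
position: [678.8, -130.3, 253.4]
ee_rot: [[-0.049, 0.999, -0.015], [0.999, 0.049, -0.001], [0.0, -0.015, -1.0]]
force: [-17.2, -0.4, 5.1]
opening: 0.2
```

```bash
python3 go.py 600 -135 254 2.88
python3 - <<'E'
from m import *
s=snap('wrist'); W=cloud(s); z=W[...,2]
m=(z>222)&(z<262)&(W[...,0]>684)&(W[...,0]<740)&(abs(W[...,1]+130)<25)&(s['img'].max(2)<70)
P=W[m];print(m.sum(),P.min(0),P.max(0))
E
```

```text
t 30.48 p [ 678.8 -130.3  253.4] yaw 2.82 F [-17.2  -0.4   5.1] op 0.2 j [-16.  31.  40. 100.  -0.  71.]
d [-0.08 -7.9   0.06] r [-0.015 -0.    -0.001]
1903 [ 684.44313756 -139.24206497  224.40905154] [ 715.01555412 -114.6801535   261.91401121]
```

The force rose to 17 N at the toggle's stop. I retreat and check everything.

>>> apply_moves(motion=[[0, -1.5, 0, 0, 0, 0, 0], [0, -4, 0, 0, 0, 0, 0], [0, -8, 0, 0, 0, 0, 0], [0, -12, -0.5, 0, 0, 0, 0], [0, -16, -1, 0, 0, 0, 0], [0, -20, -1, 0, 0, 0, 0], [0, -24, -1, 0, 0, 0, 0], [0, -27, -1, 0, 0, 0, 0]])

```text
clock: 31.2
position: [413.1, -143.2, 263.4]
ee_rot: [[-0.05, 0.999, 0.001], [0.999, 0.05, -0.001], [-0.001, 0.001, -1.0]]
force: [0.3, -0.5, -0.4]
opening: 0.1
```

>>> apply_moves(motion=[[3, -2, 0, 0, 0, 0, 0], [6, -4, 0, 0, 0, 0, 0], [10, -4, 0, 0, 0, 0, 0], [14, -4, 0, 0, 0, 0, 0], [18, -4, 0, 0, 0, 0, 0], [22, -4, 0, 0, 0, 0, 0], [26, -4, 0, 0, 0, 0, 0], [30, -4, 0, 0, 0, 0, 0]])

```text
clock: 31.87
position: [360.4, 155.8, 263.6]
ee_rot: [[-0.05, 0.999, 0.003], [0.999, 0.05, 0.001], [0.001, 0.003, -1.0]]
force: [1.3, 1.0, -0.8]
opening: 0.3
```

Run:
```python
from m import *
print(env.state()['position'],env.state()['force'])
O=np.array([619.2,-17.5]);a=np.radians(2.9);ex=np.array([np.cos(a),np.sin(a)]);ey=np.array([-ex[1],ex[0]])
for n in('scene','top'):
    s=snap(n);save(s,n+'24.png')
    W=cloud(s);z=W[...,2]
    if n=='scene': save(s,'scene24c.png',3,(230,100,390,270))
    m=(z>222)&(z<262)&(abs(W[...,0]-677)<60)&(abs(W[...,1]+128)<50)
    P=W[m];print('ball',n,m.sum(),P.min(0).round(),P.max(0).round())
    m=(z>66)&(z<80)&(abs(W[...,0]-555)<15)&(abs(W[...,1]+19)<60); print('plate',rect(W,m))
    B=np.stack([(W[...,:2]-O)@ex,(W[...,:2]-O)@ey],-1)
    m=(z>58)&(z<69)&(B[...,0]>2)&(B[...,0]<70)&(abs(B[...,1])<140)
    c,l,st,ce=cv2.connectedComponentsWithStats(m.astype(np.uint8))
    for i in range(1,c):
        if st[i,4]>15: k=B[l==i]; print('jar?',k.min(0).round(1),k.max(0).round(1),st[i,4])
    m=(z>37)&(z<46)&(abs(B[...,0])<10)&(abs(B[...,1])<190)
    k=B[m]
    if len(k): print('tube line',np.polyfit(k[:,1],k[:,0],1),len(k),k[:,1].min(),k[:,1].max())
```

```text
[360.38939223 155.80688429 263.56759498] [ 1.25410762  0.98577236 -0.83472943]
ball scene 88 [ 689. -142.  222.] [ 714. -119.  258.]
plate (array([555.1, -22.5]), array([11.5, 72.6]), 3.32, 77)
jar? [ 8.8 31.9] [51.5 83.2] 144
jar? [  7.1 -88.7] [51.5 23.2] 341
tube line [ 0.00102913 -0.08895125] 407 -189.65799083149417 186.9059820264518
ball top 52 [ 688. -139.  225.] [ 714. -115.  255.]
plate (array([554.3, -20.5]), array([10., 71.]), 3.41, 53)
jar? [  6.3 -27.7] [30.8 21.8] 65
jar? [  8.4 -84.5] [ 31.2 -38.5] 64
jar? [ 7.  36.4] [31.2 81.9] 53
tube line [-0.0057863  -0.17111267] 241 -186.43605385617178 187.94864801212995
```

View pics/scene24c.png

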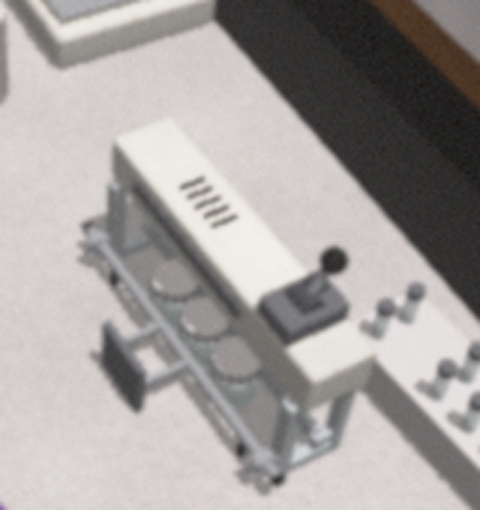

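View pics/top24.png

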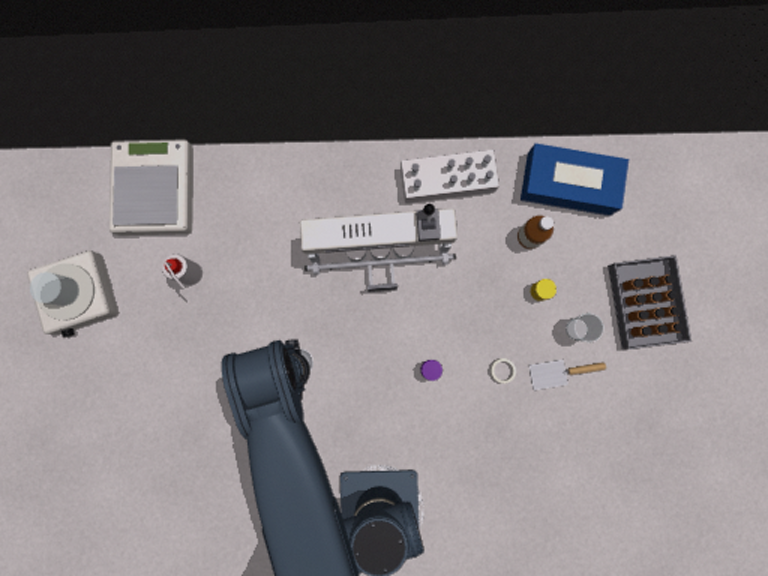

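Rail, jars and bystanders look right. The ball seems to have moved about 42 mm, where a full 1 rad throw would give 48 mm, so I measure the toggle angle more closely.

Run:
```python
from m import *
from scipy.optimize import least_squares
def ball(s,lo,hi):
    W=cloud(s);z=W[...,2]
    m=(z>232)&(z<265)&(W[...,0]>lo)&(W[...,0]<hi)&(abs(W[...,1]+130)<25)&(s['img'].max(2)<70)
    P=W[m]
    r=least_squares(lambda c:np.linalg.norm(P-c,axis=1)-13,np.r_[P.mean(0)[:2],243],loss='soft_l1')
    v,u=np.nonzero(m)
    return r.x.round(1),len(P),np.abs(r.fun).mean().round(2),(u.mean(),v.mean())
for n in('scene','top'):
    print(n,ball(load(n),635,690),ball(snap(n),680,730))
```

```text
scene (array([ 660.3, -130.7,  243.7]), 48, np.float64(1.28), (np.float64(327.6041666666667), np.float64(192.60416666666666))) (array([ 704. , -127.3,  242.8]), 39, np.float64(1.27), (np.float64(340.6923076923077), np.float64(186.74358974358975)))
top (array([ 660. , -130.5,  241.9]), 45, np.float64(1.41), (np.float64(286.9111111111111), np.float64(152.13333333333333))) (array([ 703.9, -128.4,  240.4]), 44, np.float64(1.25), (np.float64(285.47727272727275), np.float64(139.36363636363637)))
```

Both cameras give a throw of 43.9 mm, or about 0.91 rad, which is above 0.8. The lever also met a firm stop and did not spring back. I hand in the job.

```bash
python3 -c "
from station import env
print(env.state()['clock'],env.state()['force']);print(env.close_job())"
```

```text
32.0667 [ 0.40057233 -0.59778479  0.11021039]
the job is handed in; nothing more can be done
None
```

The light bridge is loaded, the rail is back in its clips, and the lamp toggle is thrown. The job was handed in at about 32 s, with no verdict reported.

**What I did:** I pulled the rail out of its clips and stood it to the left. I then stood the three white jars in one row before the bay, about 80 mm before the clip line. The purple and yellow look-alikes were left alone. Holding the rail by its handle, I pushed the row in together until the rail stopped firmly (about 20 N), then let go. Last, I pushed the toggle over with closed fingers until it met a stop at about 17 N.

**Last checks:**
- **Rail:** the tube lies on the clip line to within about 1 mm at both ends, and both clips show it seated.
- **Jars:** they stand upright, with centres about 33 to 35 mm beyond the clip line.
- **Bystanders:** the last top view shows all but the dish where they began. The arm covers most of the dish there, so I did not confirm that one.
- **Robot:** it is touching nothing.

**One disagreement:** the toggle's angle measured about 0.91 rad from the cameras, not the nominal 1.0. That is still above the 0.8 needed, and it did not spring back. I took the gap to be camera error of a millimetre or two and did not push again.

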